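Set out the parts trays at a brush assembly place

TASK

Set out this brush assembly place for the shift: take down the crosswise stack of four filled parts trays and put each tray into the steel holder made for its length, lying flat on the plate inside the four corner lips. Keep the trays level so that no parts spill, set each down gently instead of dropping it, and leave the sample brush and the jar alone.

Things in the scene. Friction and masses are not known exactly. Their poses are not given: they have to be found in the camera images.
- tray_xl: The longest parts tray: black plastic, open-topped, upright walls, 200 mm long, 56 wide, 40 high, 0.15 to 0.51 kg, holding nine aluminium handle tubes lying across it, fixed in place below the rim. At the start: bottom of the stack, on a 3 mm thick green mat. Origin: centre of its underside; x along its length, y across, z up. Either way round is right.
- tray_l: The second longest parts tray: black plastic, open-topped, upright walls, 170 mm long, 56 wide, 40 high, 0.15 to 0.51 kg, holding two rows of seven steel ferrules, fixed in place below the rim. At the start: second from the bottom, lying across the longest tray. Origin: centre of its underside; x along its length, y across, z up. Either way round is right.
- tray_m: The third longest parts tray: black plastic, open-topped, upright walls, 140 mm long, 56 wide, 40 high, 0.15 to 0.51 kg, holding two rows of six white plastic plugs, fixed in place below the rim. At the start: third from the bottom, parallel to the longest tray. Origin: centre of its underside; x along its length, y across, z up. Either way round is right.
- tray_s: The shortest parts tray: black plastic, open-topped, upright walls, 110 mm long, 56 wide, 40 high, 0.15 to 0.51 kg, holding three rows of seven small brass inserts, fixed in place below the rim. At the start: top of the stack, parallel to the second longest tray. Origin: centre of its underside; x along its length, y across, z up. Either way round is right.
- holder_xl: Holder for the 200 mm tray: dark grey steel plate fixed to the bench, 220 mm long, 76 wide, 3 thick, with lips 8 mm high above the plate round its four corners, each 24 mm along both sides, open between. Inside the lips 216 by 72 mm (8 mm play all round). Origin: centre of its underside, on the bench; x along its length, y across, z up. A seated tray's underside is 3 mm above it.
- holder_l: Holder for the 170 mm tray: dark grey steel plate fixed to the bench, 190 mm long, 76 wide, 3 thick, with lips 8 mm high above the plate round its four corners, each 24 mm along both sides, open between. Inside the lips 186 by 72 mm (8 mm play all round). Origin: centre of its underside, on the bench; x along its length, y across, z up. A seated tray's underside is 3 mm above it.
- holder_m: Holder for the 140 mm tray: dark grey steel plate fixed to the bench, 160 mm long, 76 wide, 3 thick, with lips 8 mm high above the plate round its four corners, each 24 mm along both sides, open between. Inside the lips 156 by 72 mm (8 mm play all round). Origin: centre of its underside, on the bench; x along its length, y across, z up. A seated tray's underside is 3 mm above it.
- holder_s: Holder for the 110 mm tray: dark grey steel plate fixed to the bench, 130 mm long, 76 wide, 3 thick, with lips 8 mm high above the plate round its four corners, each 24 mm along both sides, open between. Inside the lips 126 by 72 mm (8 mm play all round). Origin: centre of its underside, on the bench; x along its length, y across, z up. A seated tray's underside is 3 mm above it.
- sample_brush: Bystander: a finished make-up brush standing on its aluminium handle, head up, 45 mm across, 92 mm high. Origin: centre of its foot. To be left alone.
- cleaner_jar: Bystander: an amber glass jar with a white lid, 56 mm across, 75 mm high. Origin: centre of its underside. To be left alone.

How it is judged:
At the end, for the whole second after the job is handed in: Each of the four trays lies in the holder of its own length: centres within 12.5 mm horizontally, underside on the plate (0 to 6 mm above the holder's origin), lengthwise axes parallel within 0.2 rad (either way round), level within 0.04 rad, at rest and released (horizontal distance between tray_xl and holder_xl below 0.0125 m and z of tray_xl in the frame of holder_xl between 0 and 0.006 m and angle between the x axis of tray_xl and the x axis of holder_xl, either way round below 0.2 rad and angle between each of tray_xl, tray_l, tray_m, tray_s's own z axis and vertical below 0.04 rad and linear speed of each of tray_xl, tray_l, tray_m, tray_s below 0.02 m/s and angular speed of each of tray_xl, tray_l, tray_m, tray_s below 0.15 rad/s and horizontal distance between tray_l and holder_l below 0.0125 m and z of tray_l in the frame of holder_l between 0 and 0.006 m and angle between the x axis of tray_l and the x axis of holder_l, either way round below 0.2 rad and horizontal distance between tray_m and holder_m below 0.0125 m and z of tray_m in the frame of holder_m between 0 and 0.006 m and angle between the x axis of tray_m and the x axis of holder_m, either way round below 0.2 rad and horizontal distance between tray_s and holder_s below 0.0125 m and z of tray_s in the frame of holder_s between 0 and 0.006 m and angle between the x axis of tray_s and the x axis of holder_s, either way round below 0.2 rad); the robot touches nothing.
It fails at once if a tray is tipped more than 25 degrees, so that its parts spill (angle between any of tray_xl, tray_l, tray_m, tray_s's own z axis and vertical above 0.436 rad).
It fails at once if the sample brush or the cleaner jar is moved more than 20 mm or knocked over (distance of any of sample_brush, cleaner_jar from where it was at the start of the episode above 0.02 m or angle between any of sample_brush, cleaner_jar's own z axis and vertical above 0.35 rad).
It fails at once if a tray is dropped (falls faster than 0.7 m/s with no finger on it, a drop of about 25 mm) ((linear speed of tray_xl above 0.7 m/s and contact force between tray_xl and the fingers below 0.1 N) or (linear speed of tray_l above 0.7 m/s and contact force between tray_l and the fingers below 0.1 N) or (linear speed of tray_m above 0.7 m/s and contact force between tray_m and the fingers below 0.1 N) or (linear speed of tray_s above 0.7 m/s and contact force between tray_s and the fingers below 0.1 N)).
It also fails if it takes over 104 s, if anything falls off the work surface, if the arm or the gripper's body presses on something with over 40 N, if the wrist force passes 120 N, or if a joint passes its speed limit or range.

ROBOT

A 7-joint arm with a two-finger parallel gripper is mounted at the origin on the work surface. World frame = base frame: x ahead of the robot, y to its left, z up, the work surface at z = 0. Lengths are in m, angles in rad, forces in N, time in s.
With the tool pointing down it reaches from about 0.425 to 1.025 m from the base axis. Payload 3.6 kg.
Tool frame: the origin (TCP) lies where the fingers leave the gripper's body, on its centre line; the fingertips stand 73 mm ahead of it and the grasp point (between the pads) lies 54 mm ahead of it (ctrl.tcp_to_tips is the distance from the TCP to the fingertips, in m); z points along the fingers, x is the direction in which the jaws open and shut, and the axes are right-handed (so a half turn about z gives the same grasp; the last joint's range is limited). The gripper opens to 85 mm and grips with 20 to 120 N. Pads are 22 mm wide; open, the fingers measure 114 mm over their backs; the gripper's body (76 mm by 85 mm) begins 54 mm behind the grasp point. The pads swing forward as they close: fully open they stand 13 mm farther back than shut.
Start: joints at [-1.266, 0.591, 0.048, 1.609, -0.033, 0.943, -0.034], TCP at [0.281, 0.668, 0.304] pointing down, gripper open.
Joint ranges: [-2.69, 2.69], [-0.47, 2.24], [-1.27, 1.36], [0.19, 2.51], [-1.53, 4.68], [0.08, 2.07], [-3.09, 3.09]. Speed limits (rad/s): [2.57, 2.57, 3.14, 3.14, 3.14, 3.14, 3.14].

INTERFACE

Orientations are given as a unit quaternion [x, y, z, w].
In Python, from cell import observe, eyes, ctrl gives the robot as it stands.
- The arm moves only by the shell command python3 -m crank 'ROWS' [FORCE]. ROWS is JSON, a list of rows, each an object with "travel": the shift along the tool's x, y, z in m, a list of three; "spin": the turn about the tool's z in degrees; "hand": the finger opening in m, from 0 to 0.0854. A call has exactly 8 rows; each row is the pose to reach, as a shift and turn from the pose commanded when the call began, along the tool's axes at that moment; what a row does not reach only later rows make up. A row lasts 1/10 s, in which the tool goes at most 50 mm and 8.59 degrees, less where a joint would pass 70% of its speed; a pose out of reach is approached as far as the arm can. A call with a gripper value outside its range is refused whole. The fingers move at their own pace and stop on an object; FORCE is the grip in N (left out, the last holds). Time passes only in rows, so rows that repeat a pose let the fingers close, or fill a call up. It gives the time, the measured TCP pose, the force and the opening at its end, in the units of the state.
- observe(): the state, without advancing time (a new reading comes with each control period).
- eyes.grab_frame(name): name is "side" or "top" or "wrist"; returns the picture (480x640x3 uint8, red, green, blue); there is no depth.
- eyes.get_calibration(name): a dict with "K" (3x3 intrinsics, pixels), "T" (4x4, takes a point from camera to world coordinates); the wrist camera has in their place "hand_eye" (4x4, takes a point from camera to tool coordinates, whose origin is the TCP and whose axes are the tool frame's). Camera axes: x right, y up, looking along -z (the intrinsics and any distortion apply to the point x, -y, -z); pixel columns grow to the right and rows downward; lengths in m; the calibration is good to about 2 mm. A picture is of the moment at which its call begins: read the wrist's pose just before it. get_calibration takes no time and is no camera call.
- ctrl.job_done(): hands the job in, once; it reports no verdict.
The state is a dict: "t": time; "qpos": joint angles; "joint_vel": joint speeds; "joint_torque": joint torques, N m; "tool_pos": TCP position; "orientation": TCP orientation; "ft_force": force on the tool from outside, world axes, zero at the start; "moment": the same for the moment, N m; "gripper_width": finger opening in m.
Only numpy, scipy, OpenCV 4.12 (cv2) and the standard library are available. Lean on these libraries where they do the work, as an engineer would, in place of code of your own. Each camera call takes 0.05 s, during which the arm holds its last target.

## Working session

There is one attempt and no reset: what is moved stays moved. The work goes in short steps, Python scripts to look and compute and a shell command to move; the robot and the scene stay as the last step left them, time stands still between calls to the robot, and variables do not carry over. Pictures are saved under pics/ and viewed, and the job is handed in when it is done.

```bash
mkdir -p pics; ls
python3 - <<'E'
from cell import observe, eyes, ctrl
import cv2,numpy as np
np.set_printoptions(precision=4,suppress=True)
s=observe();print(s)
for n in ["side","top"]:
    c=eyes.get_calibration(n);print(n,c)
    cv2.imwrite(f"pics/{n}0.png",eyes.grab_frame(n)[:,:,::-1])
print(eyes.get_calibration("wrist"),ctrl.tcp_to_tips)
E
```

```text
pics
{'t': 0.0, 'qpos': array([-1.2665,  0.5921,  0.0483,  1.6098, -0.0333,  0.9427, -0.0337]), 'joint_vel': array([ 0.0012, -0.0026,  0.0009,  0.0004, -0.0001, -0.0005,  0.    ]), 'joint_torque': array([  0.0001, -54.8689,   1.5463, -19.8124,   0.0093,   0.0088,
         0.    ]), 'tool_pos': array([0.2806, 0.6678, 0.3027]), 'orientation': array([ 0.8329,  0.5535, -0.0009,  0.0007]), 'ft_force': array([-0.9037,  0.2541, -0.0412]), 'moment': array([0.0585, 0.0167, 0.0172]), 'gripper_width': 0.08582222927997332}
side {'K': array([[463.002 ,   0.    , 319.2747],
       [  0.    , 463.002 , 239.2191],
       [  0.    ,   0.    ,   1.    ]]), 'T': array([[ 0.7716,  0.4339, -0.4653,  0.0682],
       [-0.6361,  0.5359, -0.5551, -0.6825],
       [ 0.0085,  0.7242,  0.6895,  0.9591],
       [ 0.    ,  0.    ,  0.    ,  1.    ]])}
top {'K': array([[519.629 ,   0.    , 322.1616],
       [  0.    , 519.629 , 232.9273],
       [  0.    ,   0.    ,   1.    ]]), 'T': array([[-0.0709,  0.9701, -0.232 ,  0.3988],
       [-0.9975, -0.0707,  0.0092,  0.0016],
       [-0.0075,  0.2321,  0.9727,  1.136 ],
       [ 0.    ,  0.    ,  0.    ,  1.    ]])}
{'K': array([[344.8015,   0.    , 315.2691],
       [  0.    , 344.8015, 240.0124],
       [  0.    ,   0.    ,   1.    ]]), 'hand_eye': array([[ 1.    ,  0.0014, -0.0012,  0.0002],
       [ 0.0009, -0.9449, -0.3273, -0.0839],
       [-0.0015,  0.3273, -0.9449, -0.0707],
       [ 0.    ,  0.    ,  0.    ,  1.    ]])} 0.0726
```

View pics/top0.png

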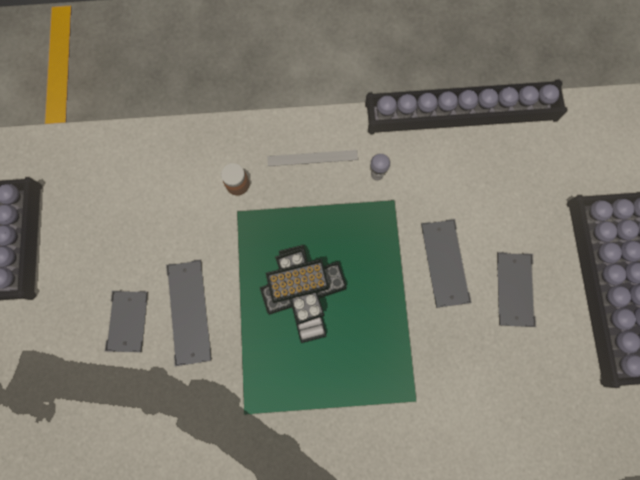

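View pics/side0.png

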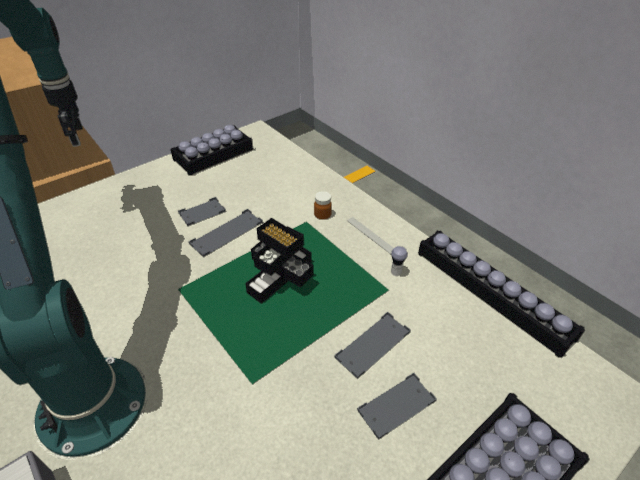

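```bash
cat > h.py <<'E'
from cell import observe, eyes, ctrl
import cv2,numpy as np
from scipy.spatial.transform import Rotation as R
np.set_printoptions(precision=4,suppress=True)
def cam(n,s=None):
    c=eyes.get_calibration(n)
    if n!="wrist": return c["K"],c["T"]
    s=s or observe()
    T=np.eye(4);T[:3,:3]=R.from_quat(s["orientation"]).as_matrix();T[:3,3]=s["tool_pos"]
    return c["K"],T@c["hand_eye"]
def px2w(K,T,p,z):
    p=np.atleast_2d(np.asarray(p,float))
    d=np.c_[(p[:,0]-K[0,2])/K[0,0],-(p[:,1]-K[1,2])/K[1,1],-np.ones(len(p))]@T[:3,:3].T
    o=T[:3,3]; return o+d*((z-o[2])/d[:,2])[:,None]
def w2px(K,T,P):
    q=(np.atleast_2d(P)-T[:3,3])@T[:3,:3]
    return np.c_[K[0,0]*q[:,0]/-q[:,2]+K[0,2],K[1,1]*-q[:,1]/-q[:,2]+K[1,2]]
def grab(n,name):
    s=observe();im=eyes.grab_frame(n);cv2.imwrite(f"pics/{name}.png",im[:,:,::-1]);return im,cam(n,s),s
def rect(cnt,K,T,z):
    w=px2w(K,T,cnt.reshape(-1,2),z)[:,:2].astype(np.float32)
    (c,sz,a)=cv2.minAreaRect(w*1000); 
    if sz[0]<sz[1]: sz=sz[::-1];a+=90
    return np.array(c)/1000,np.array(sz),(a+90)%180-90
E
python3 - <<'E'
from h import *
for n in ["top","side"]:
    im=cv2.imread(f"pics/{n}0.png");K,T=cam(n)
    hsv=cv2.cvtColor(im,cv2.COLOR_BGR2HSV)
    m=cv2.inRange(hsv,(0,0,70),(180,45,125))
    m=cv2.morphologyEx(m,cv2.MORPH_OPEN,np.ones((3,3)))
    for c in cv2.findContours(m,cv2.RETR_EXTERNAL,cv2.CHAIN_APPROX_NONE)[0]:
        if cv2.contourArea(c)>600:
            ctr,sz,a=rect(c,K,T,0.003)
            if 100<sz[0]<260 and 50<sz[1]<100: print(n,c.reshape(-1,2).mean(0),ctr,sz,a)
E
```

```text
top [126.5556 321.1958] [0.5055 0.4267] [129.903   80.4498] -5.573265075683594
top [188.2045 312.7175] [0.5164 0.293 ] [221.2338  79.768 ] 4.708303451538086
top [515.3302 289.2744] [ 0.5142 -0.4206] [160.4422  78.717 ] -6.745674133300781
top [444.9316 263.0171] [ 0.5834 -0.2753] [190.6998  78.0155] 3.5267953872680664
top [  9.7081 237.427 ] [0.7149 0.689 ] [249.1119  50.0326] 4.159402370452881
side [395.2118 405.4529] [ 0.5108 -0.4226] [159.5377  75.958 ] -7.1386566162109375
side [371.9119 344.5031] [ 0.5807 -0.2778] [190.4192  75.935 ] 3.188800811767578
side [224.8514 232.9324] [0.5158 0.2888] [221.8373  78.3614] 4.677230358123779
```

```bash
cat >> h.py <<'E'
def plan(x,y,z,jaw=None,s=None):
    """shift in tool axes from measured pose, spin to bring tool x to world angle jaw (deg, mod 180)"""
    s=s or observe();M=R.from_quat(s["orientation"]).as_matrix()
    t=M.T@(np.array([x,y,z])-s["tool_pos"])
    yaw=np.degrees(np.arctan2(M[1,0],M[0,0]))
    sp=None if jaw is None else (-(jaw-yaw)+90)%180-90
    print("t",round(s["t"],2),"tcp",s["tool_pos"],"yaw",round(yaw,2),"q7",s["qpos"][6],"tilt",np.degrees(np.arccos(-M[2,2])).round(2),"| travel",t,"spin",sp)
E
python3 - <<'E'
from h import *
K,T=cam("top")
print(px2w(K,T,[[298,281]],.163), px2w(K,T,[[235,180],[379,165]],.08))
c=px2w(K,T,[[298,281]],.163)[0]
plan(c[0],c[1],.35,9)
E
```

```text
[[0.5414 0.0444 0.163 ]] [[ 0.7807  0.1698  0.08  ]
 [ 0.7919 -0.1412  0.08  ]]
t 0.1 tcp [0.2806 0.6678 0.3029] yaw 67.21 q7 -0.03366558836189435 tilt 0.12 | travel [-0.4739  0.4818 -0.0461] spin 58.21412841376528
```

```bash
python3 -m crank '[{"travel":[-0.034,0.034,-0.006],"spin":7,"hand":0.085},{"travel":[-0.068,0.068,-0.012],"spin":14,"hand":0.085},{"travel":[-0.102,0.102,-0.018],"spin":21,"hand":0.085},{"travel":[-0.136,0.136,-0.024],"spin":28,"hand":0.085},{"travel":[-0.17,0.17,-0.03],"spin":35,"hand":0.085},{"travel":[-0.204,0.204,-0.036],"spin":42,"hand":0.085},{"travel":[-0.238,0.238,-0.042],"spin":49,"hand":0.085},{"travel":[-0.272,0.272,-0.046],"spin":56,"hand":0.085}]' 60
python3 -c "
from h import *
plan(.5414,.0444,.35,9)"
```

```text
t: 0.9
tool_pos: [0.4266, 0.3103, 0.3502]
orientation: [0.995, 0.095, 0.0, -0.0]
ft_force: [1.3, -0.3, 0.2]
gripper_width: 0.0848
t 0.9 tcp [0.4266 0.3103 0.3502] yaw 10.93 q7 -0.3707837256435918 tilt 0.01 | travel [0.0623 0.2828 0.0001] spin 1.928392429975247
```

```bash
python3 -m crank '[{"travel":[0.010,0.047,0],"spin":1,"hand":0.085},{"travel":[0.020,0.094,0],"spin":2,"hand":0.085},{"travel":[0.031,0.141,0],"spin":2,"hand":0.085},{"travel":[0.041,0.188,0],"spin":2,"hand":0.085},{"travel":[0.051,0.235,0],"spin":2,"hand":0.085},{"travel":[0.062,0.268,0],"spin":2,"hand":0.085},{"travel":[0.062,0.283,0],"spin":2,"hand":0.085},{"travel":[0.062,0.283,0],"spin":2,"hand":0.085}]'
python3 -c "
from h import *
plan(.5414,.0444,.35,9)
grab('wrist','w1')"
```

```text
t: 1.7
tool_pos: [0.5423, 0.0433, 0.3498]
orientation: [0.997, 0.077, -0.0, 0.001]
ft_force: [0.2, -0.0, 0.5]
gripper_width: 0.0851
t 1.7 tcp [0.5423 0.0433 0.3498] yaw 8.87 q7 0.19543112155886774 tilt 0.09 | travel [-0.0007 -0.0012 -0.0002] spin -0.13141545864596083
```

View pics/w1.png

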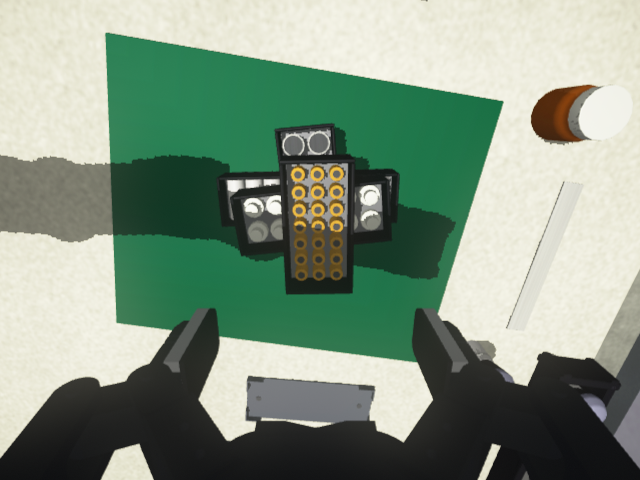

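```bash
cat >> h.py <<'E'
def quad(K,T,px,z):
    w=px2w(K,T,px,z)[:,:2];c=w.mean(0)
    e=[np.linalg.norm(w[i]-w[(i+1)%4])*1000 for i in range(4)]
    _,_,a=cv2.minAreaRect((w*1000).astype(np.float32))
    d=(w[0]+w[1]-w[2]-w[3]) if e[1]+e[3]>e[0]+e[2] else (w[1]+w[2]-w[0]-w[3])
    print("centre",c,"edges",np.round(e,1),"long axis deg",np.degrees(np.arctan2(d[1],d[0]))); return c
E
python3 - <<'E'
from h import *
im=cv2.imread("pics/w1.png");K,T=cam("wrist")
c=quad(K,T,[[282,160],[353,160],[353,293],[286,293]],.163)
cv2.imwrite("pics/w1z.png",cv2.resize(im[110:310,200:420],None,fx=3,fy=3,interpolation=cv2.INTER_NEAREST))
E
```

```text
centre [0.5444 0.0493] edges [ 51.9 108.6  55.8 108.5] long axis deg 99.99743266534551
```

View pics/w1z.png

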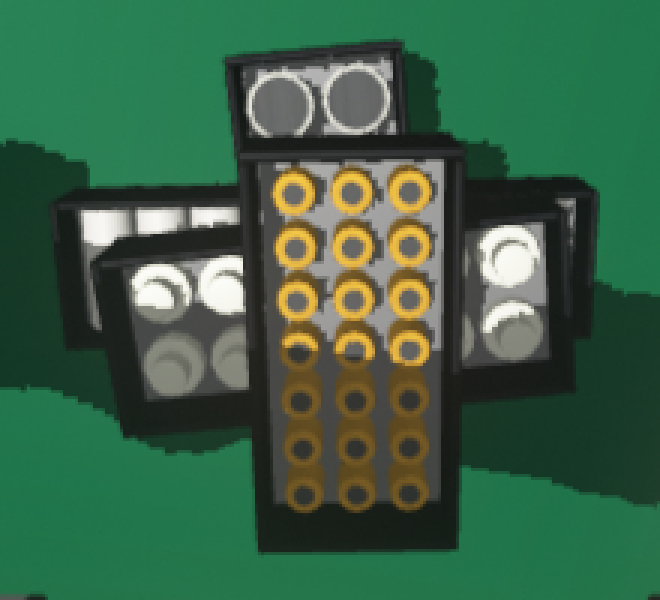

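```bash
python3 -m crank '[{"travel":[0.0025,-0.005,0.04],"spin":-0.6,"hand":0.085},{"travel":[0.0025,-0.005,0.085],"spin":-0.6,"hand":0.085},{"travel":[0.0025,-0.005,0.12],"spin":-0.6,"hand":0.085},{"travel":[0.0025,-0.005,0.14],"spin":-0.6,"hand":0.085},{"travel":[0.0025,-0.005,0.148],"spin":-0.6,"hand":0.085},{"travel":[0.0025,-0.005,0.148],"spin":-0.6,"hand":0.085},{"travel":[0.0025,-0.005,0.148],"spin":-0.6,"hand":0.03},{"travel":[0.0025,-0.005,0.148],"spin":-0.6,"hand":0.03}]' 60
python3 -m crank '[{"travel":[0,0,0],"spin":0,"hand":0.03},{"travel":[0,0,0],"spin":0,"hand":0.03},{"travel":[0,0,0],"spin":0,"hand":0.03},{"travel":[0,0,0],"spin":0,"hand":0.03},{"travel":[0,0,0],"spin":0,"hand":0.03},{"travel":[0,0,0],"spin":0,"hand":0.03},{"travel":[0,0,0],"spin":0,"hand":0.03},{"travel":[0,0,0],"spin":0,"hand":0.03}]' 60
python3 -c "
from h import *
plan(.5414,.0444,.35,9)
grab('wrist','w2')"
```

```text
t: 2.55
tool_pos: [0.5445, 0.0525, 0.2032]
orientation: [0.996, 0.086, 0.001, -0.0]
ft_force: [-4.8, -0.2, 3.5]
gripper_width: 0.0589
t: 3.35
tool_pos: [0.5441, 0.0523, 0.2035]
orientation: [0.996, 0.085, 0.001, -0.001]
ft_force: [-2.2, 0.6, 6.2]
gripper_width: 0.0553
t 3.35 tcp [0.5441 0.0523 0.2035] yaw 9.81 q7 0.32525125390680193 tilt 0.11 | travel [-0.0037  0.0072 -0.1465] spin 0.80782758867241
```

View pics/w2.png

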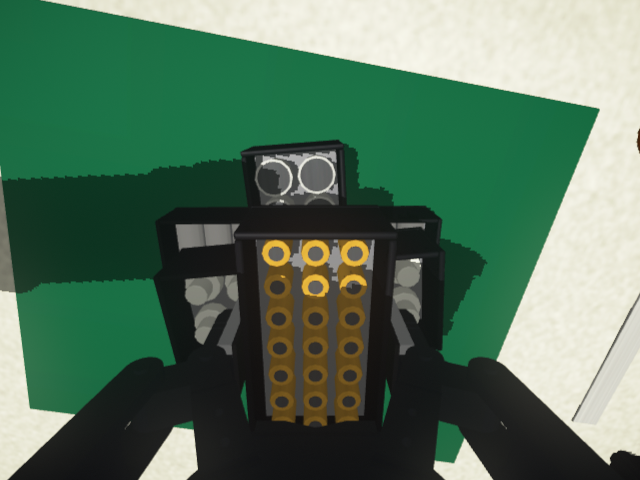

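```bash
python3 -c "
from h import *
K,T=cam('wrist')
w=px2w(K,T,[[236,237],[397,237]],.163);print(w)
s=observe();M=R.from_quat(s['orientation']).as_matrix()
print((w-s['tool_pos'])@M)
plan(.5055,.4267,.30,84.5)
"
```

```text
[[0.51   0.0941 0.163 ]
 [0.564  0.1033 0.163 ]]
[[-0.0265 -0.047   0.0405]
 [ 0.0283 -0.0469  0.0406]]
t 3.4 tcp [0.5441 0.0523 0.2035] yaw 9.81 q7 0.32527071052110734 tilt 0.11 | travel [ 0.0259 -0.3756 -0.0961] spin -74.69135722158238
```

```bash
python3 -m crank '[{"travel":[0,0,-0.008],"spin":0,"hand":0.03},{"travel":[0,0,-0.025],"spin":0,"hand":0.03},{"travel":[0,0,-0.05],"spin":0,"hand":0.03},{"travel":[0,-0.015,-0.07],"spin":-2,"hand":0.03},{"travel":[0.002,-0.045,-0.085],"spin":-8,"hand":0.03},{"travel":[0.005,-0.085,-0.09],"spin":-16,"hand":0.03},{"travel":[0.008,-0.125,-0.09],"spin":-24,"hand":0.03},{"travel":[0.011,-0.165,-0.09],"spin":-32,"hand":0.03}]' 70
python3 -c "
from h import *
plan(.4975,.4265,.24,84.5)
grab('wrist','w3');grab('side','s3')"
```

```text
t: 4.2
tool_pos: [0.5261, 0.2177, 0.2929]
orientation: [0.933, 0.359, 0.001, 0.0]
ft_force: [0.6, 0.0, -3.4]
gripper_width: 0.0549
t 4.2 tcp [0.5261 0.2177 0.2929] yaw 42.1 q7 0.4157349020269574 tilt 0.08 | travel [ 0.1187 -0.1741  0.053 ] spin -42.39981058700154
```

View pics/w3.png

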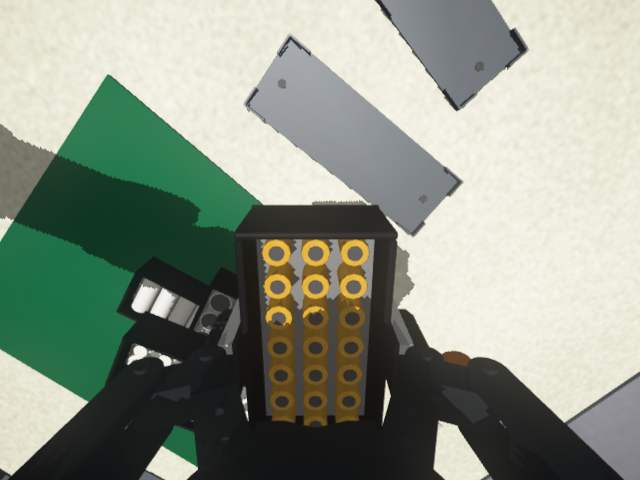

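View pics/s3.png

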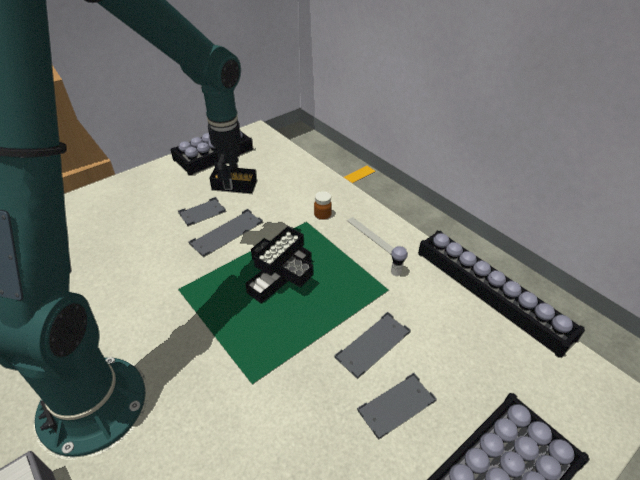

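```bash
python3 -c "
from h import *
K,T=cam('wrist')
quad(K,T,[[289,37],[461,182],[413,236],[245,104]],.006)
"
python3 -m crank '[{"travel":[0.022,-0.033,0],"spin":-8,"hand":0.03},{"travel":[0.045,-0.065,0],"spin":-16,"hand":0.03},{"travel":[0.07,-0.098,0],"spin":-24,"hand":0.03},{"travel":[0.090,-0.13,0.01],"spin":-32,"hand":0.03},{"travel":[0.110,-0.16,0.03],"spin":-40,"hand":0.03},{"travel":[0.1187,-0.174,0.045],"spin":-42.4,"hand":0.03},{"travel":[0.1187,-0.174,0.053],"spin":-42.4,"hand":0.03},{"travel":[0.1187,-0.174,0.053],"spin":-42.4,"hand":0.03}]'
python3 -c "
from h import *
plan(.4975,.4265,.2,84.5)
grab('wrist','w4');grab('side','s4');grab('top','t4')"
```

```text
centre [0.5154 0.3001] edges [219.7  73.9 220.3  71.8] long axis deg 5.15853942178488
t: 5.1
tool_pos: [0.4986, 0.423, 0.2371]
orientation: [0.743, 0.67, -0.002, 0.001]
ft_force: [-0.1, -0.7, -2.7]
gripper_width: 0.0552
t 5.1 tcp [0.4986 0.423  0.2371] yaw 84.07 q7 0.7211502990647228 tilt 0.3 | travel [ 0.0036 -0.0014  0.0371] spin -0.42643013830509346
```

View pics/w4.png

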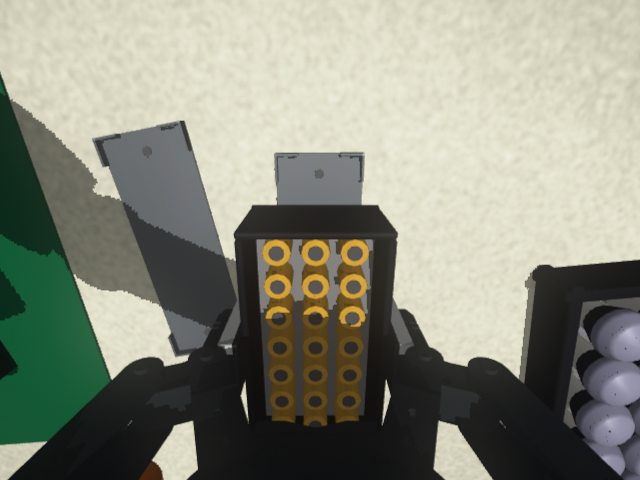

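View pics/t4.png

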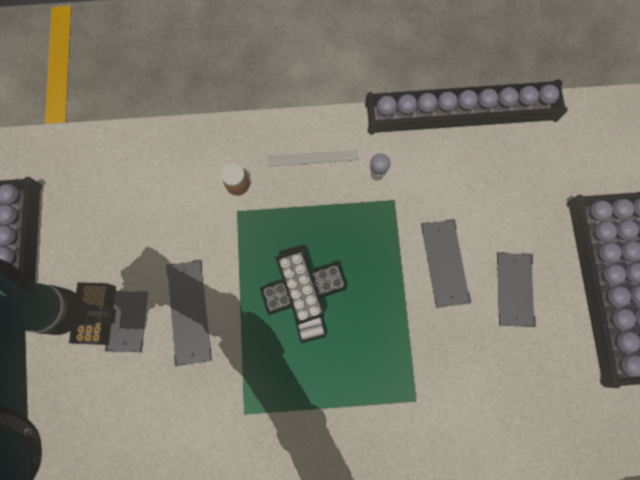

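```bash
python3 -c "
from h import *
plan(.4975,.4265,.2,84.5)
im,(K,T),s=grab('wrist','w5')
cv2.imwrite('pics/w5z.png',cv2.resize(cv2.imread('pics/w5.png')[120:270,220:420],None,fx=4,fy=4,interpolation=cv2.INTER_NEAREST))
cv2.imwrite('pics/s4z.png',cv2.resize(cv2.imread('pics/s4.png')[120:270,120:320],None,fx=4,fy=4,interpolation=cv2.INTER_NEAREST))
"
```

```text
t 5.25 tcp [0.5004 0.4229 0.2395] yaw 83.97 q7 0.7215932449258748 tilt 0.11 | travel [ 0.0034 -0.0033  0.0395] spin -0.5318221945315997
```

View pics/w5z.png

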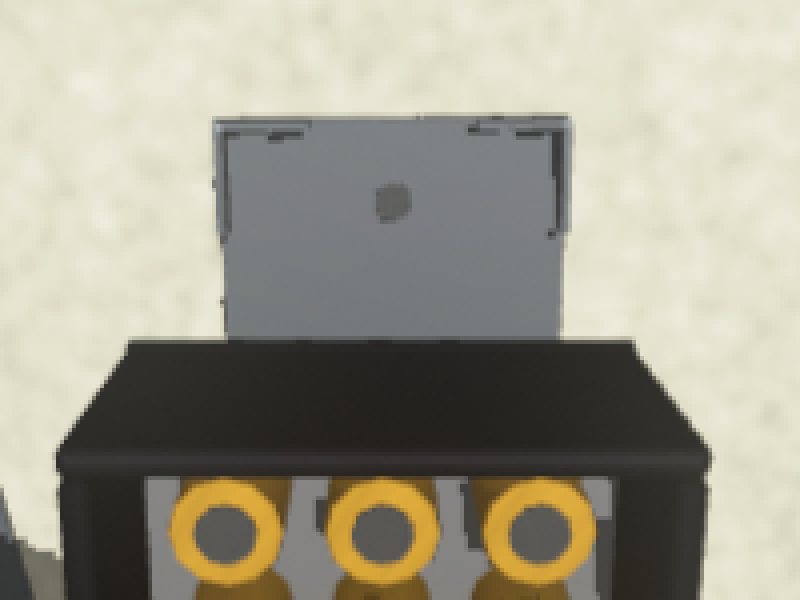

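View pics/s4z.png

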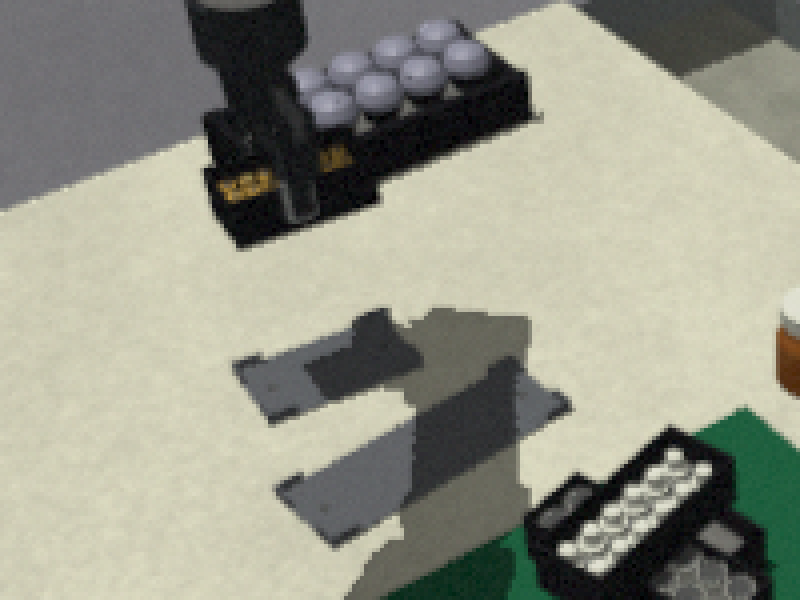

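```bash
cat >> h.py <<'E'
def px2tool(px,tz):
    c=eyes.get_calibration("wrist");return px2w(c["K"],c["hand_eye"],px,tz)
E
python3 -c "
from h import *
print(px2tool([[235,235.5],[397,235.5]],.0405))
print(px2tool([[252.5,205],[378.3,205]],.0805))
s=observe();z=s['tool_pos'][2];print(s['tool_pos'])
print('lips',px2tool([[273.3,149.3],[362.8,149.3]],z-.011))
"
```

```text
[[-0.0271 -0.0469  0.0405]
 [ 0.028  -0.0469  0.0405]]
[[-0.0279 -0.0481  0.0805]
 [ 0.0285 -0.048   0.0805]]
[0.5004 0.4233 0.2398]
lips [[-0.035  -0.0609  0.2288]
 [ 0.0405 -0.0608  0.2288]]
```

```bash
python3 -m crank '[{"travel":[0.0024,-0.0033,0.02],"spin":0,"hand":0.03},{"travel":[0.0024,-0.0033,0.05],"spin":0,"hand":0.03},{"travel":[0.0024,-0.0033,0.08],"spin":0,"hand":0.03},{"travel":[0.0024,-0.0033,0.11],"spin":0,"hand":0.03},{"travel":[0.0024,-0.0033,0.13],"spin":0,"hand":0.03},{"travel":[0.0024,-0.0033,0.143],"spin":0,"hand":0.03},{"travel":[0.0024,-0.0033,0.149],"spin":0,"hand":0.03},{"travel":[0.0024,-0.0033,0.149],"spin":0,"hand":0.03}]'
python3 -c "
from h import *
plan(.4975,.4265,.0835,84.5)
im,(K,T),s=grab('wrist','w6')
"
```

```text
t: 6.1
tool_pos: [0.4964, 0.4278, 0.09]
orientation: [0.742, 0.67, 0.0, 0.0]
ft_force: [-0.2, 1.0, -2.7]
gripper_width: 0.055
t 6.1 tcp [0.4964 0.4278 0.09  ] yaw 84.16 q7 0.7197079038280135 tilt 0.02 | travel [-0.0012  0.0013  0.0065] spin -0.3373966532581676
```

View pics/w6.png

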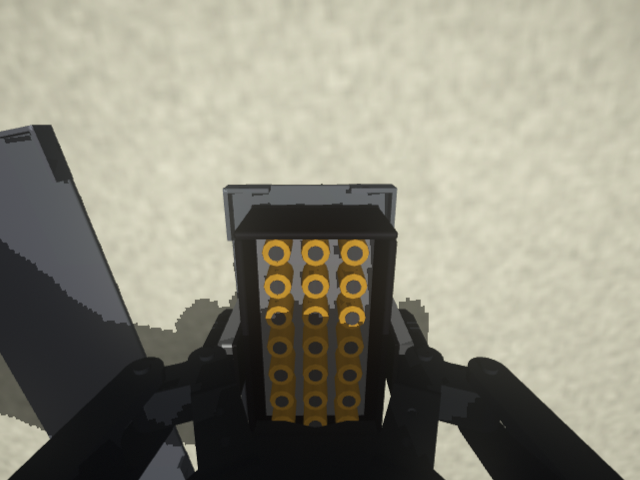

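```bash
python3 -c "
from h import *
s=observe();z=s['tool_pos'][2];print(s['tool_pos'])
print('lips',px2tool([[223,187],[397,187]],z-.011))
"
```

```text
[0.4966 0.4282 0.0907]
lips [[-0.0402 -0.0563  0.0797]
 [ 0.0361 -0.0562  0.0797]]
```

```bash
python3 -m crank '[{"travel":[-0.001,0.001,0.001],"spin":0,"hand":0.03},{"travel":[-0.0022,0.001,0.003],"spin":0,"hand":0.03},{"travel":[-0.0022,0.001,0.004],"spin":0,"hand":0.03},{"travel":[-0.0022,0.001,0.005],"spin":0,"hand":0.03},{"travel":[-0.0022,0.001,0.006],"spin":0,"hand":0.03},{"travel":[-0.0022,0.001,0.007],"spin":0,"hand":0.03},{"travel":[-0.0022,0.001,0.0075],"spin":0,"hand":0.03},{"travel":[-0.0022,0.001,0.0075],"spin":0,"hand":0.03}]'
```

```text
t: 6.95
tool_pos: [0.4967, 0.4259, 0.0838]
orientation: [0.742, 0.67, 0.0, -0.0]
ft_force: [-1.1, -2.0, 6.7]
gripper_width: 0.0549
```

```bash
python3 -m crank '[{"travel":[0,0,0],"spin":0,"hand":0.07},{"travel":[0,0,0],"spin":0,"hand":0.085},{"travel":[0,0,0],"spin":0,"hand":0.085},{"travel":[0,0,0],"spin":0,"hand":0.085},{"travel":[0,0,-0.02],"spin":0,"hand":0.085},{"travel":[0,0,-0.06],"spin":0,"hand":0.085},{"travel":[0,0,-0.11],"spin":0,"hand":0.085},{"travel":[0,0,-0.15],"spin":0,"hand":0.085}]'
python3 -c "
from h import *
im,(K,T),s=grab('wrist','w7');plan(.54,.044,.3,9)
"
```

```text
t: 7.75
tool_pos: [0.497, 0.426, 0.2345]
orientation: [0.742, 0.67, 0.001, 0.0]
ft_force: [1.1, 1.2, -0.2]
gripper_width: 0.085
t 7.8 tcp [0.4997 0.4282 0.2415] yaw 84.18 q7 0.7193480414020702 tilt 0.74 | travel [-0.3776  0.0795 -0.0615] spin 75.18469891275299
```

View pics/w7.png

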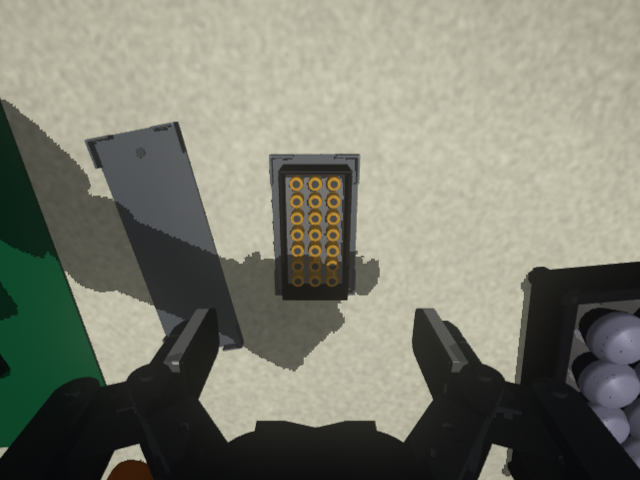

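```bash
python3 -c "
from h import *
cv2.imwrite('pics/t4z.png',cv2.resize(cv2.imread('pics/t4.png')[235:350,250:360],None,fx=5,fy=5,interpolation=cv2.INTER_NEAREST))
"
```

```text
(no output)
```

View pics/t4z.png

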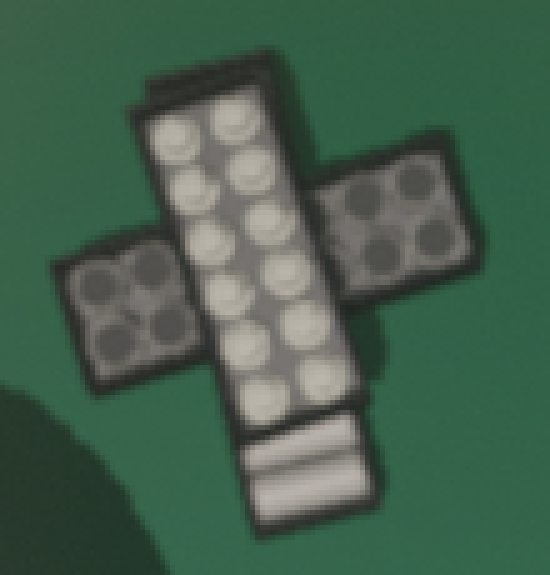

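```bash
python3 -c "
from h import *
K,T=cam('top')
f=lambda p:np.array(p)/5+[250,235]
m=quad(K,T,f([[130,110],[264,80],[368,395],[240,437]]),.123)
quad(K,T,f([[53,262],[447,132],[487,262],[93,392]]),.083)
plan(m[0],m[1],.32,101)
"
```

```text
centre [0.5378 0.0429] edges [ 54.4 130.9  51.8 135.8] long axis deg 14.820568379616892
centre [0.5394 0.0362] edges [169.3  55.9 167.4  55.3] long axis deg -75.76242812697026
t 7.8 tcp [0.4997 0.4282 0.2415] yaw 84.18 q7 0.7193480414020702 tilt 0.74 | travel [-0.3787  0.0777 -0.0816] spin -16.815301087247022
```

```bash
python3 -m crank '[{"travel":[-0.03,0.006,-0.03],"spin":-2,"hand":0.085},{"travel":[-0.075,0.016,-0.055],"spin":-5,"hand":0.085},{"travel":[-0.122,0.026,-0.07],"spin":-8,"hand":0.085},{"travel":[-0.169,0.036,-0.08],"spin":-11,"hand":0.085},{"travel":[-0.216,0.046,-0.08],"spin":-14,"hand":0.085},{"travel":[-0.263,0.056,-0.08],"spin":-17,"hand":0.085},{"travel":[-0.31,0.066,-0.08],"spin":-20,"hand":0.085},{"travel":[-0.357,0.073,-0.08],"spin":-20.6,"hand":0.085}]'
python3 -m crank '[{"travel":[-0.022,0.005,0],"spin":0,"hand":0.085},{"travel":[-0.022,0.005,0],"spin":0,"hand":0.085},{"travel":[-0.022,0.005,0],"spin":0,"hand":0.085},{"travel":[-0.022,0.005,0],"spin":0,"hand":0.085},{"travel":[-0.022,0.005,0],"spin":0,"hand":0.085},{"travel":[-0.022,0.005,0],"spin":0,"hand":0.085},{"travel":[-0.022,0.005,0],"spin":0,"hand":0.085},{"travel":[-0.022,0.005,0],"spin":0,"hand":0.085}]'
python3 -c "
from h import *
im,(K,T),s=grab('wrist','w8');plan(.5378,.0429,.3,104.8)
cv2.imwrite('pics/w8z.png',cv2.resize(cv2.imread('pics/w8.png')[120:320,200:440],None,fx=3,fy=3,interpolation=cv2.INTER_NEAREST))
"
```

```text
t: 8.6
tool_pos: [0.5335, 0.0611, 0.3124]
orientation: [0.61, 0.793, 0.0, 0.0]
ft_force: [1.3, -1.2, -0.4]
gripper_width: 0.0851
t: 9.4
tool_pos: [0.5437, 0.0437, 0.3124]
orientation: [0.61, 0.793, 0.0, -0.0]
ft_force: [-0.4, -0.3, 0.4]
gripper_width: 0.0852
t 9.45 tcp [0.5437 0.0435 0.3124] yaw 104.84 q7 1.664106910043669 tilt 0.0 | travel [ 0.0009 -0.0059  0.0124] spin 0.0414778013179955
```

View pics/w8z.png

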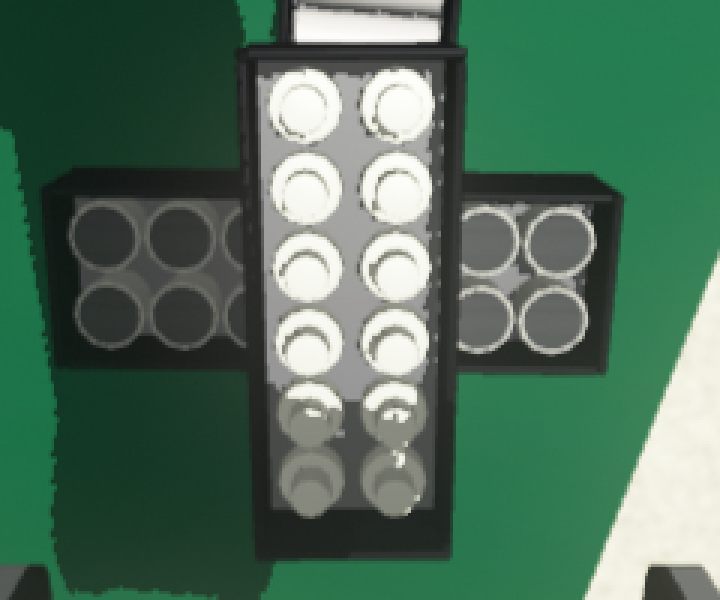

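View pics/w8.png

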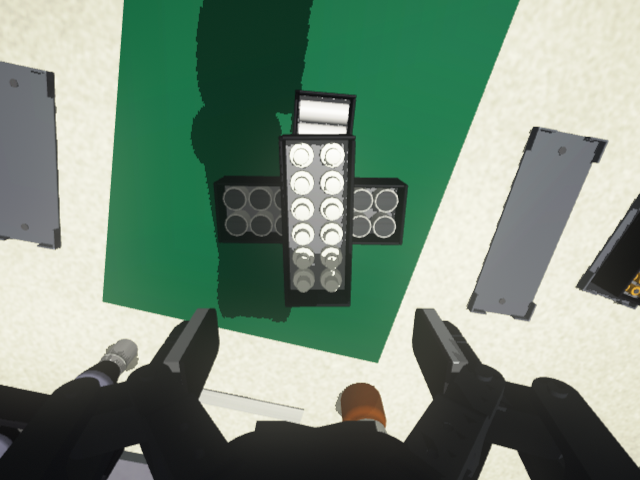

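```bash
python3 -c "
from h import *
w=px2tool([[279,138.3],[355.3,138.3],[350.3,306],[285.3,305.7]],.1894);print(w,w.mean(0))
f=lambda p:np.array(p)/3+[200,120]
w=px2tool(f([[45,190],[622,197],[606,374],[57,370]]),.2294);print(w,w.mean(0))
"
```

```text
[[-0.0262 -0.0716  0.1894]
 [ 0.0291 -0.0715  0.1894]
 [ 0.0299  0.0663  0.1894]
 [-0.0257  0.0659  0.1894]] [ 0.0018 -0.0027  0.1894]
[[-0.0873 -0.032   0.2294]
 [ 0.0805 -0.0298  0.2294]
 [ 0.0803  0.025   0.2294]
 [-0.089   0.0235  0.2294]] [-0.0039 -0.0033  0.2294]
```

```bash
python3 -m crank '[{"travel":[0.0015,-0.001,0.04],"spin":0,"hand":0.085},{"travel":[0.0015,-0.001,0.085],"spin":0,"hand":0.085},{"travel":[0.0015,-0.001,0.12],"spin":0,"hand":0.085},{"travel":[0.0015,-0.001,0.14],"spin":0,"hand":0.085},{"travel":[0.0015,-0.001,0.15],"spin":0,"hand":0.085},{"travel":[0.0015,-0.001,0.15],"spin":0,"hand":0.085},{"travel":[0.0015,-0.001,0.15],"spin":0,"hand":0.03},{"travel":[0.0015,-0.001,0.15],"spin":0,"hand":0.03}]' 70
python3 -m crank '[{"travel":[0,0,0],"spin":0,"hand":0.03},{"travel":[0,0,0],"spin":0,"hand":0.03},{"travel":[0,0,0],"spin":0,"hand":0.03},{"travel":[0,0,0],"spin":0,"hand":0.03},{"travel":[0,0,-0.008],"spin":0,"hand":0.03},{"travel":[0,0,-0.025],"spin":0,"hand":0.03},{"travel":[0,0,-0.06],"spin":0,"hand":0.03},{"travel":[0,0,-0.09],"spin":0,"hand":0.03}]'
python3 -c "
from h import *
im,(K,T),s=grab('wrist','w9');plan(.5125,-.4216,.25,83);grab('top','t9')
"
```

```text
t: 10.25
tool_pos: [0.5434, 0.0445, 0.1637]
orientation: [0.61, 0.792, 0.001, 0.001]
ft_force: [0.3, -0.2, 0.3]
gripper_width: 0.0584
t: 11.05
tool_pos: [0.5417, 0.0443, 0.2535]
orientation: [0.61, 0.792, -0.0, -0.0]
ft_force: [0.5, -0.8, -3.1]
gripper_width: 0.0549
t 11.1 tcp [0.5442 0.0445 0.2582] yaw 104.79 q7 1.6590051695157393 tilt 0.43 | travel [-0.4425 -0.1497  0.0075] spin 21.785225744371417
```

View pics/w9.png

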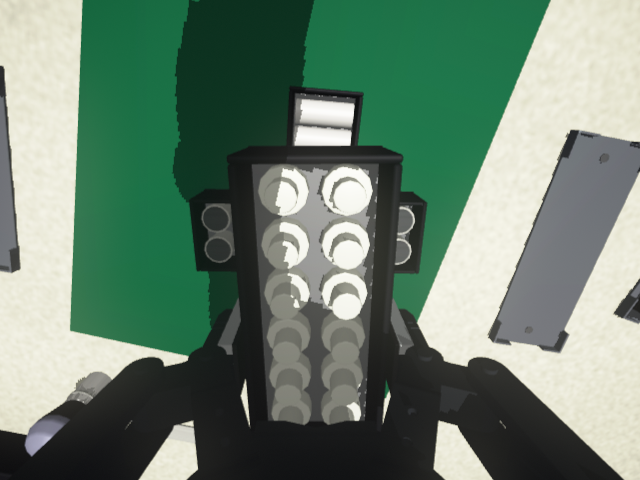

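View pics/t9.png

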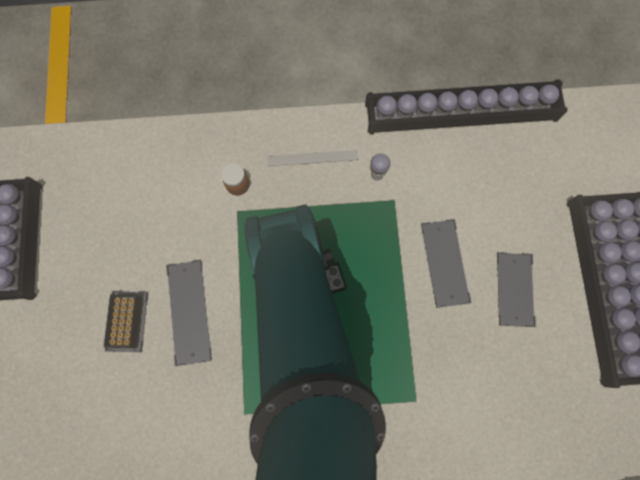

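```bash
python3 -m crank '[{"travel":[-0.02,-0.007,0],"spin":1,"hand":0.03},{"travel":[-0.06,-0.020,0],"spin":3,"hand":0.03},{"travel":[-0.105,-0.0355,0],"spin":6,"hand":0.03},{"travel":[-0.15,-0.051,0],"spin":9,"hand":0.03},{"travel":[-0.195,-0.066,0],"spin":12,"hand":0.03},{"travel":[-0.24,-0.081,0],"spin":14,"hand":0.03},{"travel":[-0.285,-0.096,0],"spin":16,"hand":0.03},{"travel":[-0.33,-0.112,0],"spin":19,"hand":0.03}]'
python3 -c "
from h import *
print(px2tool([[230,157],[401,157]],.0405))
plan(.5125,-.4216,.25,83)
"
```

```text
t: 11.95
tool_pos: [0.5172, -0.3045, 0.2511]
orientation: [0.733, 0.68, -0.0, -0.001]
ft_force: [0.5, -0.7, -3.1]
gripper_width: 0.0552
[[-0.0267 -0.073   0.0405]
 [ 0.0272 -0.0729  0.0405]]
t 11.95 tcp [ 0.5172 -0.3045  0.2511] yaw 85.72 q7 2.020722629829966 tilt 0.14 | travel [-0.1171  0.0041  0.0009] spin 2.7156512011615774
```

```bash
python3 -m crank '[{"travel":[-0.04,0.002,0],"spin":1,"hand":0.03},{"travel":[-0.08,0.004,0],"spin":2,"hand":0.03},{"travel":[-0.105,0.006,0.01],"spin":2.7,"hand":0.03},{"travel":[-0.117,0.007,0.03],"spin":2.7,"hand":0.03},{"travel":[-0.117,0.007,0.06],"spin":2.7,"hand":0.03},{"travel":[-0.117,0.007,0.08],"spin":2.7,"hand":0.03},{"travel":[-0.117,0.007,0.085],"spin":2.7,"hand":0.03},{"travel":[-0.117,0.007,0.085],"spin":2.7,"hand":0.03}]'
python3 -c "
from h import *
plan(.5155,-.422,.25,83)
im,(K,T),s=grab('wrist','w10')
"
```

```text
t: 12.75
tool_pos: [0.5159, -0.4195, 0.1656]
orientation: [0.748, 0.663, -0.0, -0.002]
ft_force: [-0.2, 0.6, -3.1]
gripper_width: 0.0552
t 12.75 tcp [ 0.5159 -0.4195  0.1656] yaw 83.12 q7 2.1525126135642934 tilt 0.22 | travel [-0.0024 -0.0004 -0.0844] spin 0.12052120521182985
```

View pics/w10.png

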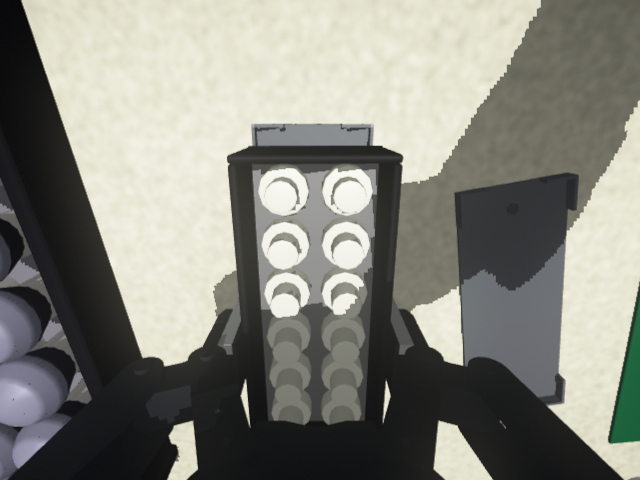

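```bash
python3 -c "
from h import *
s=observe();print(s['tool_pos'])
print(px2tool([[252,125],[373,125]],.1546),px2tool([[246,148],[385,148]],.0805))
"
```

```text
[ 0.5167 -0.4201  0.167 ]
[[-0.0389 -0.0812  0.1546]
 [ 0.0362 -0.0812  0.1546]] [[-0.0292 -0.0728  0.0805]
 [ 0.0299 -0.0728  0.0805]]
```

```bash
python3 -m crank '[{"travel":[-0.0016,0.0018,0.02],"spin":0,"hand":0.03},{"travel":[-0.0016,0.0018,0.045],"spin":0,"hand":0.03},{"travel":[-0.0016,0.0018,0.062],"spin":0,"hand":0.03},{"travel":[-0.0016,0.0018,0.072],"spin":0,"hand":0.03},{"travel":[-0.0016,0.0018,0.076],"spin":0,"hand":0.03},{"travel":[-0.0016,0.0018,0.078],"spin":0,"hand":0.03},{"travel":[-0.0016,0.0018,0.078],"spin":0,"hand":0.03},{"travel":[-0.0016,0.0018,0.078],"spin":0,"hand":0.03}]'
python3 -c "
from h import *
plan(.5155,-.422,.25,83)
im,(K,T),s=grab('wrist','w11')
"
```

```text
t: 13.6
tool_pos: [0.519, -0.4227, 0.0903]
orientation: [0.748, 0.663, 0.0, 0.001]
ft_force: [0.1, -1.1, -2.7]
gripper_width: 0.0551
t 13.6 tcp [ 0.519  -0.4227  0.0903] yaw 83.11 q7 2.161939868983794 tilt 0.09 | travel [ 0.0001 -0.0033 -0.1597] spin 0.10678499842191513
```

View pics/w11.png

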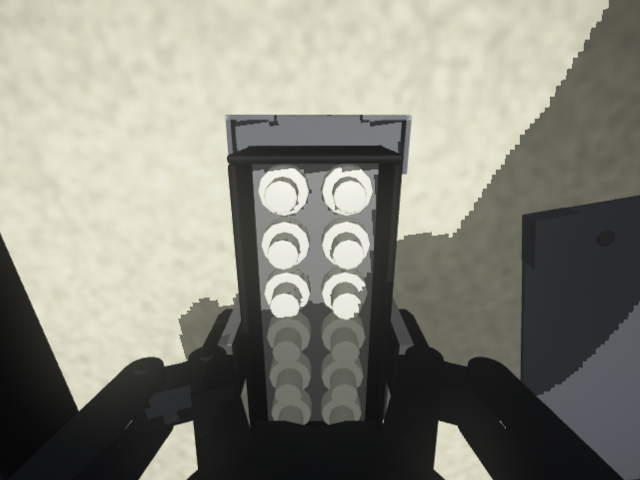

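```bash
python3 -c "
from h import *
print(px2tool([[226,116],[411,116]],.0793))
"
```

```text
[[-0.0363 -0.0856  0.0793]
 [ 0.0395 -0.0855  0.0793]]
```

```bash
python3 -m crank '[{"travel":[0.0005,-0.0015,0.001],"spin":0,"hand":0.03},{"travel":[0.001,-0.0025,0.003],"spin":0,"hand":0.03},{"travel":[0.001,-0.0025,0.004],"spin":0,"hand":0.03},{"travel":[0.001,-0.0025,0.005],"spin":0,"hand":0.03},{"travel":[0.001,-0.0025,0.006],"spin":0,"hand":0.03},{"travel":[0.001,-0.0025,0.007],"spin":0,"hand":0.03},{"travel":[0.001,-0.0025,0.0075],"spin":0,"hand":0.03},{"travel":[0.001,-0.0025,0.0075],"spin":0,"hand":0.03}]'
```

```text
t: 14.45
tool_pos: [0.516, -0.4208, 0.0842]
orientation: [0.748, 0.663, 0.0, -0.0]
ft_force: [-4.8, 3.7, 11.8]
gripper_width: 0.0549
```

Contact on the plate; release and rise.

```bash
python3 -m crank '[{"travel":[0,0,0],"spin":0,"hand":0.07},{"travel":[0,0,0],"spin":0,"hand":0.085},{"travel":[0,0,0],"spin":0,"hand":0.085},{"travel":[0,0,0],"spin":0,"hand":0.085},{"travel":[0,0,-0.02],"spin":0,"hand":0.085},{"travel":[0,0,-0.06],"spin":0,"hand":0.085},{"travel":[0,0,-0.11],"spin":0,"hand":0.085},{"travel":[0,0,-0.15],"spin":0,"hand":0.085}]'
python3 -c "
from h import *
im,(K,T),s=grab('wrist','w12');plan(.5394,.0362,.3,14.3)
"
```

```text
t: 15.25
tool_pos: [0.5164, -0.4213, 0.234]
orientation: [0.748, 0.663, 0.0, 0.001]
ft_force: [1.2, -0.7, 0.7]
gripper_width: 0.0849
t 15.3 tcp [ 0.5191 -0.4237  0.2411] yaw 83.08 q7 2.14594984296278 tilt 0.74 | travel [ 0.4586 -0.0345 -0.0623] spin 68.77744388141514
```

View pics/w12.png

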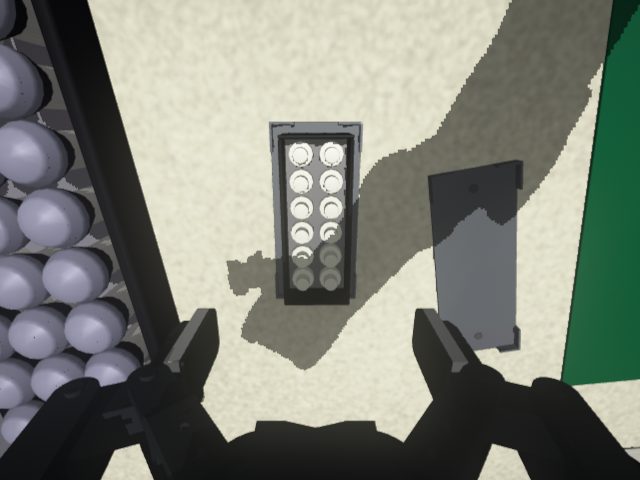

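```bash
python3 -m crank '[{"travel":[0.03,-0.002,-0.03],"spin":6,"hand":0.085},{"travel":[0.075,-0.005,-0.05],"spin":14,"hand":0.085},{"travel":[0.122,-0.009,-0.06],"spin":22,"hand":0.085},{"travel":[0.169,-0.012,-0.06],"spin":30,"hand":0.085},{"travel":[0.216,-0.016,-0.06],"spin":38,"hand":0.085},{"travel":[0.263,-0.02,-0.06],"spin":46,"hand":0.085},{"travel":[0.31,-0.024,-0.06],"spin":54,"hand":0.085},{"travel":[0.357,-0.028,-0.06],"spin":62,"hand":0.085}]'
python3 -c "
from h import *
plan(.5405,.0378,.3,14.1)
"
```

```text
t: 16.1
tool_pos: [0.531, -0.0613, 0.2917]
orientation: [0.984, 0.18, 0.0, 0.0]
ft_force: [1.6, -0.2, 0.6]
gripper_width: 0.0852
t 16.1 tcp [ 0.531  -0.0613  0.2917] yaw 20.77 q7 0.6342561180974401 tilt 0.01 | travel [ 0.044  -0.0893 -0.0083] spin 6.671601008319797
```

```bash
python3 -m crank '[{"travel":[0.02,-0.04,0],"spin":4,"hand":0.085},{"travel":[0.036,-0.075,0],"spin":6.7,"hand":0.085},{"travel":[0.043,-0.089,0],"spin":6.7,"hand":0.085},{"travel":[0.043,-0.089,0],"spin":6.7,"hand":0.085},{"travel":[0.043,-0.089,0],"spin":6.7,"hand":0.085},{"travel":[0.043,-0.089,0],"spin":6.7,"hand":0.085},{"travel":[0.043,-0.089,0],"spin":6.7,"hand":0.085},{"travel":[0.043,-0.089,0],"spin":6.7,"hand":0.085}]'
python3 -c "
from h import *
im,(K,T),s=grab('wrist','w13');plan(.5405,.0378,.3,14.1)
"
```

```text
t: 16.9
tool_pos: [0.5392, 0.0336, 0.292]
orientation: [0.992, 0.124, 0.0, 0.0]
ft_force: [0.0, 0.6, -0.1]
gripper_width: 0.0846
t 16.95 tcp [0.5392 0.034  0.292 ] yaw 14.29 q7 0.35946865274839956 tilt 0.01 | travel [ 0.0022 -0.0033 -0.008 ] spin 0.18755024368748252
```

View pics/w13.png

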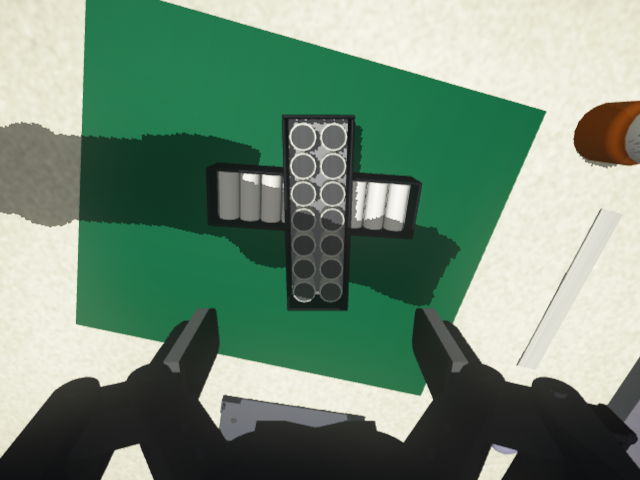

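```bash
python3 -c "
from h import *
w=px2tool([[282,116],[355,116],[348,310],[287,310]],.209);print(w,w.mean(0))
w=px2tool([[207,168],[420,181],[414,238],[208,226]],.249);print(w,w.mean(0))
"
```

```text
[[-0.0246 -0.0879  0.209 ]
 [ 0.0312 -0.0879  0.209 ]
 [ 0.0309  0.0806  0.209 ]
 [-0.0254  0.0805  0.209 ]] [ 0.003  -0.0037  0.209 ]
[[-0.0981 -0.0438  0.249 ]
 [ 0.0979 -0.0317  0.249 ]
 [ 0.0975  0.0241  0.249 ]
 [-0.1029  0.0115  0.249 ]] [-0.0014 -0.01    0.249 ]
```

```bash
python3 -m crank '[{"travel":[0.003,-0.003,0.045],"spin":0.2,"hand":0.085},{"travel":[0.003,-0.003,0.095],"spin":0.2,"hand":0.085},{"travel":[0.003,-0.003,0.135],"spin":0.2,"hand":0.085},{"travel":[0.003,-0.003,0.158],"spin":0.2,"hand":0.085},{"travel":[0.003,-0.003,0.169],"spin":0.2,"hand":0.085},{"travel":[0.003,-0.003,0.169],"spin":0.2,"hand":0.085},{"travel":[0.003,-0.003,0.169],"spin":0.2,"hand":0.03},{"travel":[0.003,-0.003,0.169],"spin":0.2,"hand":0.03}]' 70
python3 -m crank '[{"travel":[0,0,0],"spin":0,"hand":0.03},{"travel":[0,0,0],"spin":0,"hand":0.03},{"travel":[0,0,0],"spin":0,"hand":0.03},{"travel":[0,0,0],"spin":0,"hand":0.03},{"travel":[0,0,-0.008],"spin":0,"hand":0.03},{"travel":[0,0,-0.025],"spin":0,"hand":0.03},{"travel":[0,0,-0.06],"spin":0,"hand":0.03},{"travel":[0,0,-0.09],"spin":0,"hand":0.03}]'
python3 -c "
from h import *
im,(K,T),s=grab('wrist','w14');plan(.582,-.2765,.2,93.4)
"
```

```text
t: 17.75
tool_pos: [0.5421, 0.0389, 0.1243]
orientation: [0.992, 0.124, 0.001, -0.0]
ft_force: [-2.6, 0.4, 1.0]
gripper_width: 0.0589
t: 18.55
tool_pos: [0.5409, 0.0391, 0.2142]
orientation: [0.992, 0.124, -0.0, 0.0]
ft_force: [-0.3, 0.5, -4.4]
gripper_width: 0.0549
t 18.6 tcp [0.5434 0.039  0.2186] yaw 14.19 q7 0.42975740827185566 tilt 0.44 | travel [-0.0401  0.3153  0.0185] spin -79.20622723385931
```

View pics/w14.png

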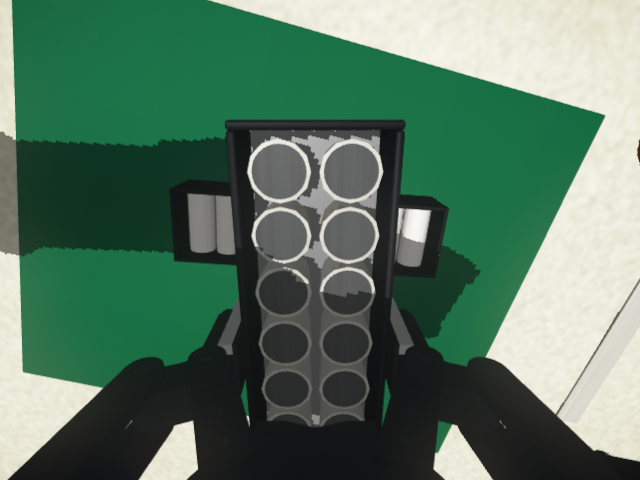

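```bash
python3 -m crank '[{"travel":[-0.002,0.015,0],"spin":-4,"hand":0.03},{"travel":[-0.005,0.04,0],"spin":-12,"hand":0.03},{"travel":[-0.009,0.07,0],"spin":-20,"hand":0.03},{"travel":[-0.013,0.1,0],"spin":-28,"hand":0.03},{"travel":[-0.017,0.13,0],"spin":-36,"hand":0.03},{"travel":[-0.021,0.165,0],"spin":-44,"hand":0.03},{"travel":[-0.025,0.2,0],"spin":-52,"hand":0.03},{"travel":[-0.03,0.235,0],"spin":-60,"hand":0.03}]'
python3 -c "
from h import *
print(px2tool([[226,124],[405,124]],.0405))
plan(.582,-.2765,.2,93.4)
"
```

```text
t: 19.4
tool_pos: [0.5697, -0.1972, 0.2129]
orientation: [0.796, 0.606, -0.0, -0.0]
ft_force: [0.7, 1.0, -4.5]
gripper_width: 0.0549
[[-0.027  -0.0829  0.0405]
 [ 0.0277 -0.0828  0.0405]]
t 19.4 tcp [ 0.5697 -0.1972  0.2129] yaw 74.56 q7 1.5970765286000954 tilt 0.01 | travel [-0.0731  0.033   0.0128] spin -18.839347588832467
```

```bash
python3 -m crank '[{"travel":[-0.03,0.012,0],"spin":-8,"hand":0.03},{"travel":[-0.06,0.025,0],"spin":-15,"hand":0.03},{"travel":[-0.0735,0.031,0.01],"spin":-18.8,"hand":0.03},{"travel":[-0.0735,0.031,0.025],"spin":-18.8,"hand":0.03},{"travel":[-0.0735,0.031,0.042],"spin":-18.8,"hand":0.03},{"travel":[-0.0735,0.031,0.048],"spin":-18.8,"hand":0.03},{"travel":[-0.0735,0.031,0.048],"spin":-18.8,"hand":0.03},{"travel":[-0.0735,0.031,0.048],"spin":-18.8,"hand":0.03}]'
python3 -c "
from h import *
im,(K,T),s=grab('wrist','w15');plan(.58,-.2766,.2,93.4)
"
```

```text
t: 20.2
tool_pos: [0.5801, -0.2743, 0.165]
orientation: [0.688, 0.726, 0.0, -0.0]
ft_force: [-0.9, 0.4, -3.6]
gripper_width: 0.055
t 20.25 tcp [ 0.5804 -0.2747  0.1655] yaw 93.06 q7 1.947295203453592 tilt 0.06 | travel [-0.0019 -0.0005 -0.0345] spin -0.34154340478363565
```

View pics/w15.png

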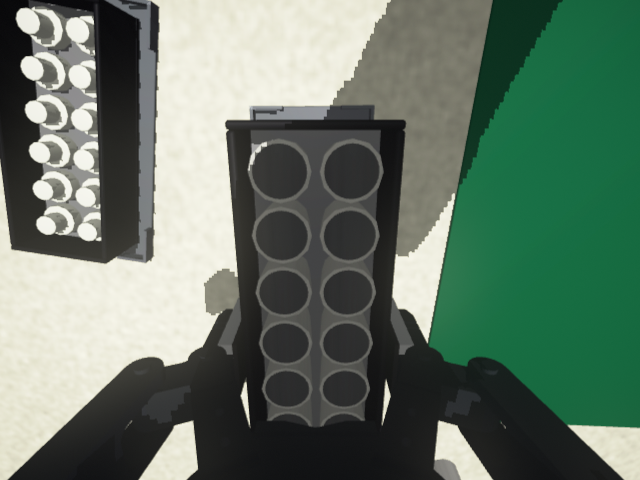

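```bash
python3 -c "
from h import *
print(px2tool([[250,106],[374,106]],.154))
"
python3 -m crank '[{"travel":[-0.001,0,0.02],"spin":0,"hand":0.03},{"travel":[-0.001,0,0.045],"spin":0,"hand":0.03},{"travel":[-0.001,0,0.062],"spin":0,"hand":0.03},{"travel":[-0.001,0,0.072],"spin":0,"hand":0.03},{"travel":[-0.001,0,0.075],"spin":0,"hand":0.03},{"travel":[-0.001,0,0.075],"spin":0,"hand":0.03},{"travel":[-0.001,0,0.075],"spin":0,"hand":0.03},{"travel":[-0.001,0,0.075],"spin":0,"hand":0.03}]'
python3 -c "
from h import *
im,(K,T),s=grab('wrist','w16');plan(.58,-.2766,.2,93.4)
"
```

```text
[[-0.0394 -0.0921  0.154 ]
 [ 0.036  -0.0921  0.154 ]]
t: 21.05
tool_pos: [0.5805, -0.2766, 0.0909]
orientation: [0.688, 0.725, 0.0, 0.001]
ft_force: [0.3, 0.5, -4.4]
gripper_width: 0.0547
t 21.1 tcp [ 0.5804 -0.2766  0.0908] yaw 93.01 q7 1.9404344182172988 tilt 0.1 | travel [-0.0001 -0.0003 -0.1092] spin -0.39329353549671
```

View pics/w16.png

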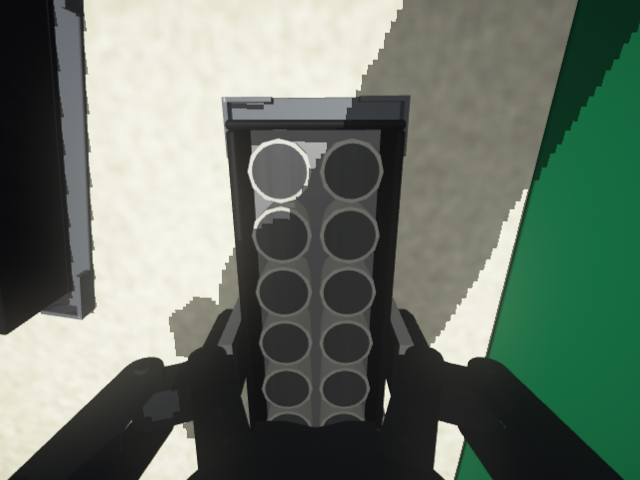

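```bash
python3 -c "
from h import *
print(px2tool([[223,98],[410,97]],.0798))
"
```

```text
[[-0.0371 -0.0924  0.0798]
 [ 0.0385 -0.0927  0.0798]]
```

```bash
python3 -m crank '[{"travel":[0,0,0.001],"spin":0,"hand":0.03},{"travel":[0,0,0.003],"spin":0,"hand":0.03},{"travel":[0,0,0.004],"spin":0,"hand":0.03},{"travel":[0,0,0.005],"spin":0,"hand":0.03},{"travel":[0,0,0.006],"spin":0,"hand":0.03},{"travel":[0,0,0.007],"spin":0,"hand":0.03},{"travel":[0,0,0.0075],"spin":0,"hand":0.03},{"travel":[0,0,0.0075],"spin":0,"hand":0.03}]'
```

```text
t: 21.9
tool_pos: [0.5798, -0.2763, 0.0847]
orientation: [0.688, 0.725, -0.0, -0.0]
ft_force: [-4.3, 1.5, 12.5]
gripper_width: 0.055
```

```bash
python3 -m crank '[{"travel":[0,0,0],"spin":0,"hand":0.07},{"travel":[0,0,0],"spin":0,"hand":0.085},{"travel":[0,0,0],"spin":0,"hand":0.085},{"travel":[0,0,0],"spin":0,"hand":0.085},{"travel":[0,0,-0.02],"spin":0,"hand":0.085},{"travel":[0,0,-0.06],"spin":0,"hand":0.085},{"travel":[0,0,-0.11],"spin":0,"hand":0.085},{"travel":[0,0,-0.15],"spin":0,"hand":0.085}]'
python3 -c "
from h import *
im,(K,T),s=grab('wrist','w17');grab('top','t17')
im=cv2.imread('pics/t17.png');cv2.imwrite('pics/t17z.png',cv2.resize(im[215:365,230:430],None,fx=4,fy=4,interpolation=cv2.INTER_NEAREST))
"
```

```text
t: 22.7
tool_pos: [0.5802, -0.2765, 0.2345]
orientation: [0.688, 0.725, 0.0, 0.001]
ft_force: [0.7, -0.9, 0.7]
gripper_width: 0.0851
```

View pics/w17.png

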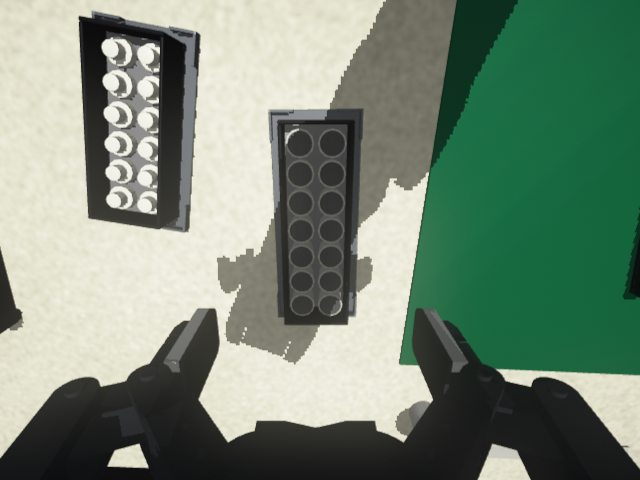

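View pics/t17z.png

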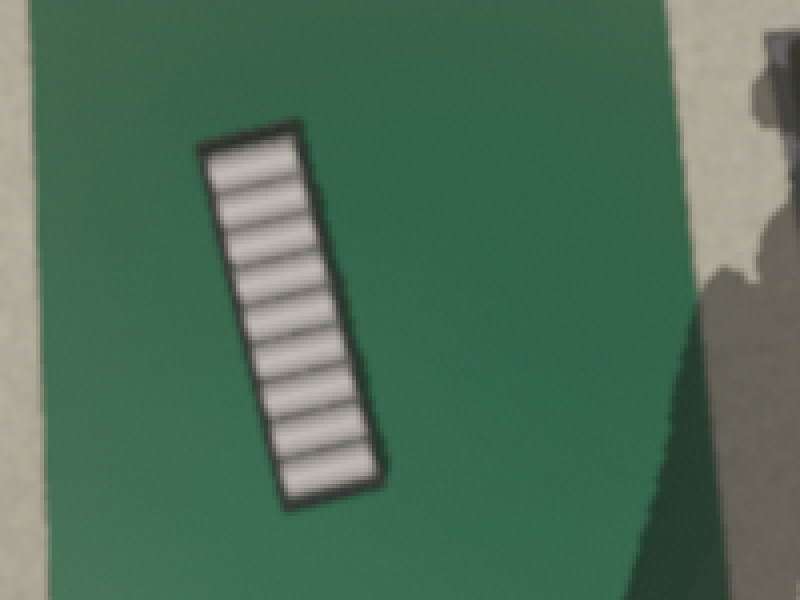

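Tray_l is seated inside its lips; tray_xl is clear on the mat: zoomed corners (200,145), (302,122), (385,488), (288,510).

```bash
python3 -c "
from h import *
K,T=cam('top')
c=quad(K,T,np.array([[200,145],[302,122],[385,488],[288,510]])/4+[230,215],.043)
plan(c[0],c[1],.25,106)
"
```

```text
centre [0.5325 0.0403] edges [ 56.1 198.1  51.2 197.8] long axis deg 9.553947911499671
t 22.8 tcp [ 0.5833 -0.2779  0.2387] yaw 92.98 q7 1.9563310076930576 tilt 0.72 | travel [ 0.3203 -0.034  -0.0134] spin -13.01705820143016
```

```bash
python3 -m crank '[{"travel":[0.03,-0.003,0],"spin":-1,"hand":0.085},{"travel":[0.075,-0.007,0],"spin":-2,"hand":0.085},{"travel":[0.122,-0.012,0],"spin":-3,"hand":0.085},{"travel":[0.17,-0.017,0],"spin":-4,"hand":0.085},{"travel":[0.218,-0.022,0],"spin":-5,"hand":0.085},{"travel":[0.265,-0.027,0],"spin":-6,"hand":0.085},{"travel":[0.305,-0.031,0],"spin":-7,"hand":0.085},{"travel":[0.32,-0.033,0],"spin":-7.2,"hand":0.085}]'
python3 -m crank '[{"travel":[0,0,0],"spin":0,"hand":0.085},{"travel":[0,0,0],"spin":0,"hand":0.085},{"travel":[0,0,0],"spin":0,"hand":0.085},{"travel":[0,0,0],"spin":0,"hand":0.085},{"travel":[0,0,0],"spin":0,"hand":0.085},{"travel":[0,0,0],"spin":0,"hand":0.085},{"travel":[0,0,0],"spin":0,"hand":0.085},{"travel":[0,0,0],"spin":0,"hand":0.085}]'
python3 -c "
from h import *
im,(K,T),s=grab('wrist','w18');plan(.534,.042,.2,100.2)
"
```

```text
t: 23.6
tool_pos: [0.529, 0.0466, 0.2319]
orientation: [0.639, 0.77, 0.001, -0.001]
ft_force: [0.0, 0.0, 0.3]
gripper_width: 0.0848
t: 24.4
tool_pos: [0.5302, 0.0414, 0.2324]
orientation: [0.641, 0.767, 0.0, 0.0]
ft_force: [-1.5, -0.2, -0.4]
gripper_width: 0.0851
t 24.45 tcp [0.5301 0.0415 0.2324] yaw 100.21 q7 1.5180714801341912 tilt 0.0 | travel [-0.0002  0.0039  0.0324] spin 0.011690745372249012
```

View pics/w18.png

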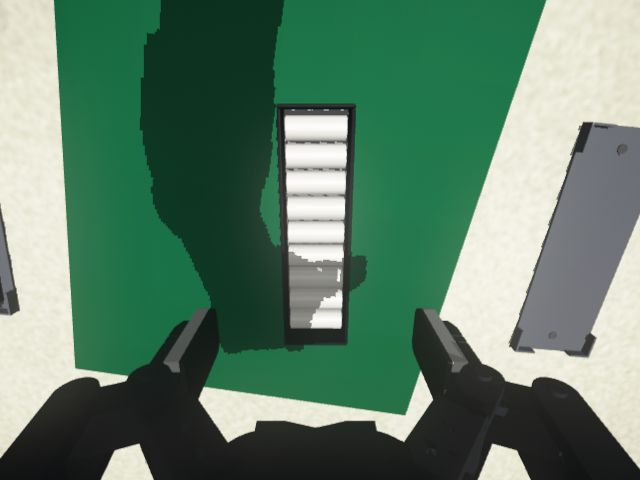

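```bash
python3 -c "
from h import *
w=px2tool([[276,104],[356,104],[347,344],[286,344]],.1894);print(w,w.mean(0))
"
```

```text
[[-0.0274 -0.0947  0.1894]
 [ 0.0288 -0.0947  0.1894]
 [ 0.0283  0.1047  0.1894]
 [-0.0261  0.1046  0.1894]] [0.0009 0.005  0.1894]
```

```bash
python3 -m crank '[{"travel":[0.001,0.005,0.045],"spin":0,"hand":0.085},{"travel":[0.001,0.005,0.09],"spin":0,"hand":0.085},{"travel":[0.001,0.005,0.125],"spin":0,"hand":0.085},{"travel":[0.001,0.005,0.142],"spin":0,"hand":0.085},{"travel":[0.001,0.005,0.149],"spin":0,"hand":0.085},{"travel":[0.001,0.005,0.149],"spin":0,"hand":0.085},{"travel":[0.001,0.005,0.149],"spin":0,"hand":0.03},{"travel":[0.001,0.005,0.149],"spin":0,"hand":0.03}]' 80
python3 -m crank '[{"travel":[0,0,0],"spin":0,"hand":0.03},{"travel":[0,0,0],"spin":0,"hand":0.03},{"travel":[0,0,0],"spin":0,"hand":0.03},{"travel":[0,0,0],"spin":0,"hand":0.03},{"travel":[0,0,-0.008],"spin":0,"hand":0.03},{"travel":[0,0,-0.025],"spin":0,"hand":0.03},{"travel":[0,0,-0.06],"spin":0,"hand":0.03},{"travel":[0,0,-0.09],"spin":0,"hand":0.03}]'
python3 -c "
from h import *
im,(K,T),s=grab('wrist','w19');plan(.516,.291,.17,94.7)
"
```

```text
t: 25.25
tool_pos: [0.5357, 0.0435, 0.0847]
orientation: [0.641, 0.767, 0.001, 0.001]
ft_force: [0.2, 0.4, -0.5]
gripper_width: 0.0586
t: 26.05
tool_pos: [0.5344, 0.0432, 0.1749]
orientation: [0.641, 0.767, -0.0, -0.0]
ft_force: [0.4, -0.3, -2.8]
gripper_width: 0.0544
t 26.1 tcp [0.5367 0.0435 0.1792] yaw 100.19 q7 1.498321490585763 tilt 0.42 | travel [0.2473 0.0234 0.0093] spin 5.492175313184688
```

View pics/w19.png

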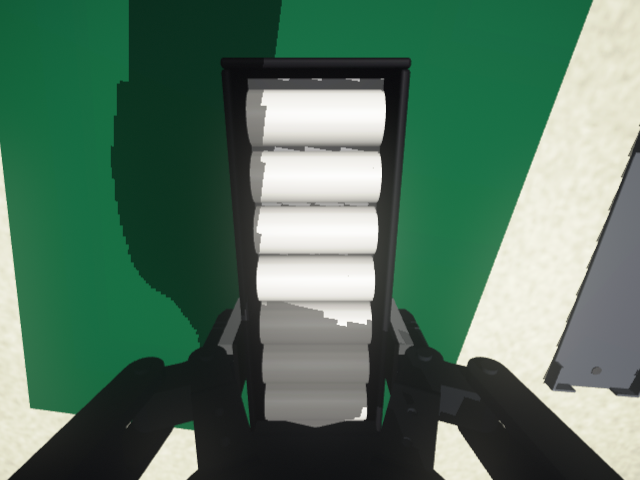

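```bash
python3 -m crank '[{"travel":[0.02,0.002,0],"spin":1,"hand":0.03},{"travel":[0.055,0.005,0],"spin":2,"hand":0.03},{"travel":[0.095,0.009,0],"spin":3,"hand":0.03},{"travel":[0.135,0.013,0],"spin":4,"hand":0.03},{"travel":[0.175,0.0165,0],"spin":5,"hand":0.03},{"travel":[0.21,0.02,0],"spin":5.5,"hand":0.03},{"travel":[0.237,0.0225,0],"spin":5.5,"hand":0.03},{"travel":[0.247,0.023,0],"spin":5.5,"hand":0.03}]'
python3 -c "
from h import *
print(px2tool([[221,60],[411,60]],.041))
plan(.516,.291,.17,94.7)
"
python3 -m crank '[{"travel":[0,0,0],"spin":0,"hand":0.03},{"travel":[0,0,0],"spin":0,"hand":0.03},{"travel":[0,0,0],"spin":0,"hand":0.03},{"travel":[0,0,0],"spin":0,"hand":0.03},{"travel":[0,0,0],"spin":0,"hand":0.03},{"travel":[0,0,0],"spin":0,"hand":0.03},{"travel":[0,0,0],"spin":0,"hand":0.03},{"travel":[0,0,0],"spin":0,"hand":0.03}]'
python3 -c "
from h import *
im,(K,T),s=grab('wrist','w20');plan(.516,.291,.17,94.7)
"
```

```text
t: 26.9
tool_pos: [0.5126, 0.2949, 0.1739]
orientation: [0.675, 0.737, 0.001, -0.001]
ft_force: [0.0, 0.0, -2.6]
gripper_width: 0.0545
[[-0.0272 -0.1004  0.041 ]
 [ 0.028  -0.1004  0.041 ]]
t 26.9 tcp [0.5126 0.2949 0.1739] yaw 95.02 q7 1.0535610566775215 tilt 0.18 | travel [-0.0042  0.0031  0.0039] spin 0.32124250059170834
t: 27.7
tool_pos: [0.5137, 0.2905, 0.1734]
orientation: [0.677, 0.736, -0.0, -0.0]
ft_force: [-0.6, -0.1, -2.8]
gripper_width: 0.0548
t 27.75 tcp [0.5137 0.2906 0.1734] yaw 94.71 q7 1.0542611757036853 tilt 0.0 | travel [0.0003 0.0023 0.0034] spin 0.013688776842585071
```

View pics/w20.png

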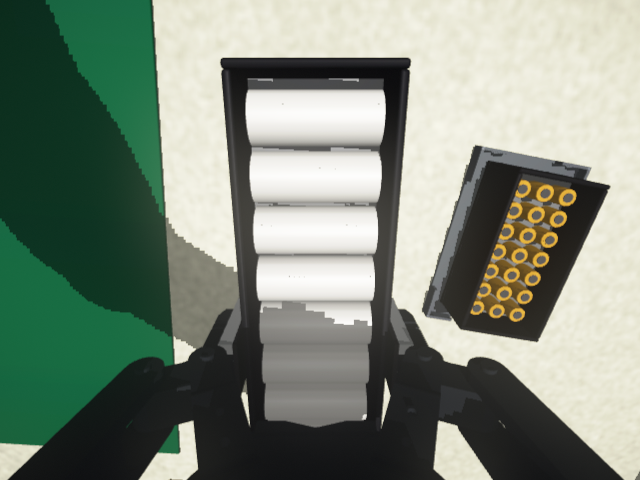

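```bash
python3 -m crank '[{"travel":[0.0017,0.0024,0.02],"spin":0,"hand":0.03},{"travel":[0.0017,0.0024,0.045],"spin":0,"hand":0.03},{"travel":[0.0017,0.0024,0.065],"spin":0,"hand":0.03},{"travel":[0.0017,0.0024,0.077],"spin":0,"hand":0.03},{"travel":[0.0017,0.0024,0.080],"spin":0,"hand":0.03},{"travel":[0.0017,0.0024,0.080],"spin":0,"hand":0.03},{"travel":[0.0017,0.0024,0.080],"spin":0,"hand":0.03},{"travel":[0.0017,0.0024,0.080],"spin":0,"hand":0.03}]'
python3 -c "
from h import *
im,(K,T),s=grab('wrist','w21');plan(.516,.2925,.17,94.7)
"
```

```text
t: 28.55
tool_pos: [0.5166, 0.2928, 0.0944]
orientation: [0.677, 0.736, 0.001, 0.0]
ft_force: [-0.5, 0.4, -2.4]
gripper_width: 0.0545
t 28.6 tcp [0.5165 0.2927 0.0944] yaw 94.71 q7 1.0501837818772763 tilt 0.1 | travel [-0.0001 -0.0004 -0.0756] spin 0.0072866114744840615
```

View pics/w21.png

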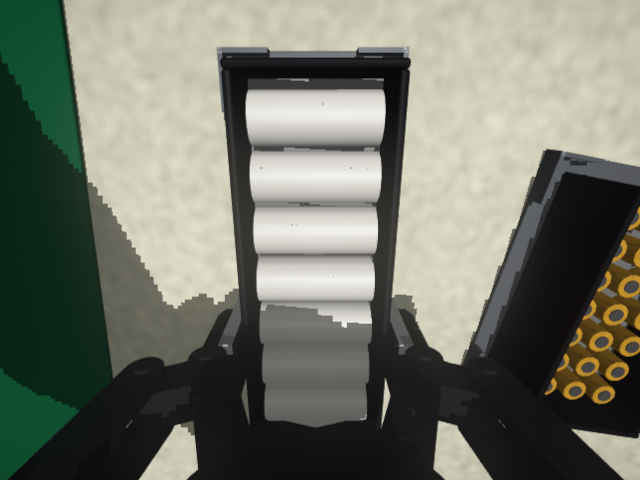

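```bash
python3 -c "
from h import *
print(px2tool([[218,48],[409,48]],.0834))
"
```

```text
[[-0.0384 -0.111   0.0834]
 [ 0.0374 -0.1109  0.0834]]
```

```bash
python3 -m crank '[{"travel":[-0.001,-0.0005,0.002],"spin":0,"hand":0.03},{"travel":[-0.001,-0.0005,0.005],"spin":0,"hand":0.03},{"travel":[-0.001,-0.0005,0.007],"spin":0,"hand":0.03},{"travel":[-0.001,-0.0005,0.0085],"spin":0,"hand":0.03},{"travel":[-0.001,-0.0005,0.0095],"spin":0,"hand":0.03},{"travel":[-0.001,-0.0005,0.010],"spin":0,"hand":0.03},{"travel":[-0.001,-0.0005,0.0105],"spin":0,"hand":0.03},{"travel":[-0.001,-0.0005,0.0105],"spin":0,"hand":0.03}]'
```

```text
t: 29.4
tool_pos: [0.5154, 0.2913, 0.085]
orientation: [0.677, 0.736, -0.0, 0.0]
ft_force: [-4.9, -2.3, 16.7]
gripper_width: 0.0549
```

```bash
python3 -m crank '[{"travel":[0,0,0],"spin":0,"hand":0.07},{"travel":[0,0,0],"spin":0,"hand":0.085},{"travel":[0,0,0],"spin":0,"hand":0.085},{"travel":[0,0,0],"spin":0,"hand":0.085},{"travel":[0,0,-0.02],"spin":0,"hand":0.085},{"travel":[0,0,-0.06],"spin":0,"hand":0.085},{"travel":[0,0,-0.11],"spin":0,"hand":0.085},{"travel":[0,0,-0.15],"spin":0,"hand":0.085}]'
python3 -m crank '[{"travel":[-0.04,0,-0.04],"spin":0,"hand":0.085},{"travel":[-0.085,0,-0.08],"spin":0,"hand":0.085},{"travel":[-0.13,0,-0.1],"spin":0,"hand":0.085},{"travel":[-0.175,0,-0.1],"spin":0,"hand":0.085},{"travel":[-0.21,0,-0.1],"spin":0,"hand":0.085},{"travel":[-0.24,0,-0.1],"spin":0,"hand":0.085},{"travel":[-0.25,0,-0.1],"spin":0,"hand":0.085},{"travel":[-0.25,0,-0.1],"spin":0,"hand":0.085}]'
python3 -c "
from h import *
grab('top','t22');grab('side','s22')
"
```

```text
t: 30.2
tool_pos: [0.5158, 0.2915, 0.2348]
orientation: [0.677, 0.736, 0.0, 0.0]
ft_force: [1.0, -0.1, -0.5]
gripper_width: 0.0854
t: 31.0
tool_pos: [0.536, 0.0407, 0.3327]
orientation: [0.679, 0.734, -0.0, -0.0]
ft_force: [0.4, 0.7, 0.6]
gripper_width: 0.0847
```

View pics/t22.png

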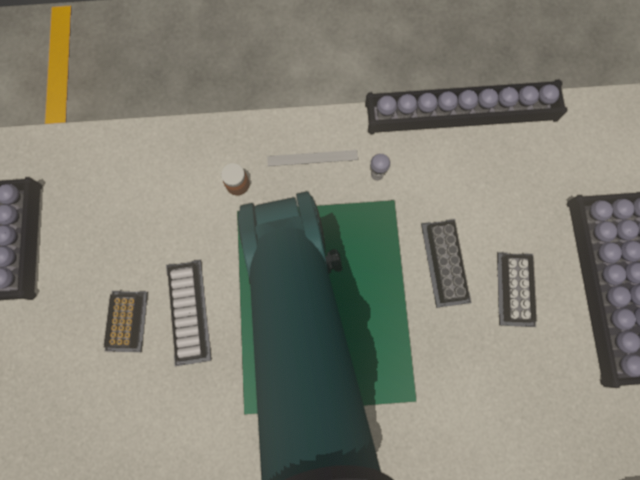

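View pics/s22.png

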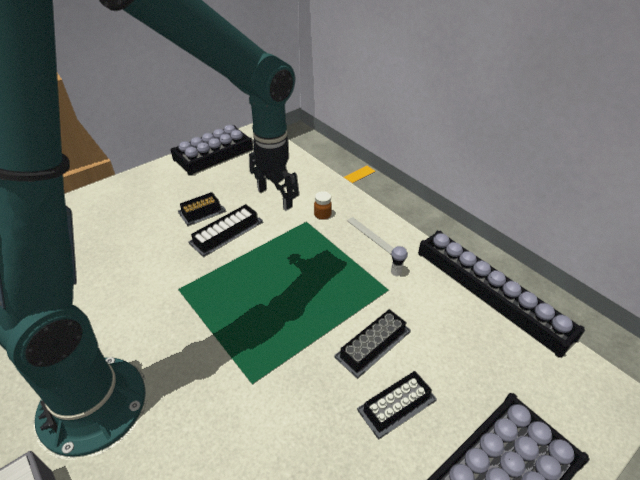

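Both views show all four trays inside their holders, with the jar and brush where they were. I'll check the tray positions numerically before handing in.

Run:
```python
from h import *
H=dict(s=(.5055,.4267,-5.6),xl=(.5164,.293,4.7),m=(.5142,-.4206,-6.7),l=(.5834,-.2753,3.5))
L=dict(s=110,xl=200,m=140,l=170)
im=cv2.imread("pics/t22.png");K,T=cam("top");g=cv2.cvtColor(im,cv2.COLOR_BGR2GRAY)
for k,(x,y,a) in H.items():
    u=w2px(K,T,[[x,y,.04]])[0].astype(int)
    m=np.zeros_like(g);m[u[1]-60:u[1]+60,u[0]-32:u[0]+32]=(g<62)[u[1]-60:u[1]+60,u[0]-32:u[0]+32]*255
    c=max(cv2.findContours(m,cv2.RETR_EXTERNAL,cv2.CHAIN_APPROX_NONE)[0],key=cv2.contourArea)
    ctr,sz,an=rect(c,K,T,.043);print(k,L[k],"d mm",(ctr-[x,y])*1000,"size",sz,"ang",round(an,1),"holder",a)
# bystanders shift
a,b=cv2.imread("pics/top0.png"),im
for n,(r,c) in dict(jar=(180,236),brush=(163,380)).items():
    print(n,cv2.absdiff(a[r-20:r+20,c-18:c+18],b[r-20:r+20,c-18:c+18]).mean())
ctrl.job_done()
```

```text
s 110 d mm [ -6.5169 -34.3333] size [100.9984  12.0419] ang -5.7 holder -5.6
xl 200 d mm [-12.2293 -33.5455] size [171.6633   6.8944] ang 4.6 holder 4.7
m 140 d mm [ 0.9082 35.2932] size [84.5749  8.5153] ang -6.4 holder -6.7
l 170 d mm [-6.8955 31.1754] size [163.3837   7.3953] ang 3.1 holder 3.5
jar 8.463888888888889
brush 8.947453703703705
the job is handed in; nothing more can be done
```

All four trays are in the holders made for their lengths, and the job was handed in at about 31 s of the 104 s allowed. I took them from the top of the stack down: tray_s, tray_m, tray_l, then tray_xl. Each was gripped across its middle and carried level. I corrected each one over its holder using the wrist camera, then lowered it in millimetre steps until it touched the plate, and released it.

**Checks that agreed**
- **Position before the last lowering:** the wrist camera put each tray within about 1–3 mm of its holder's centre, and I corrected that offset on the way down.
- **Contact:** every set-down showed a clear upward push, with a wrist force of 7–17 N, before the fingers opened.
- **Pictures:** wrist pictures taken after release show tray_s, tray_m and tray_l inside their lips. The final top and side pictures show all four trays inside theirs.
- **Bystanders:** the jar and the brush stand where they were in the final pictures, and the robot stopped clear of everything.

**Check that failed**
- **Final centre measurement:** my last numeric check, from the top camera, did not work. Its dark mask caught only a thin strip of wall on each tray, 7–12 mm wide instead of 56, so its centre offsets of about 30 mm mean nothing. I handed in from the same script, so I could not repeat it.
- **What remains:** the tray angles from that check matched the holders within 0.4°, for what it's worth given the bad mask. The final positions therefore rest on the wrist measurements and the pictures.

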